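Swap the sample bottles in a cold chest with a locking lid stay

TASK

Raise the lid of the cold chest, then push the red knob of its folding stay over centre so that the stay locks and the lid stands open by itself. Only then change the samples: stand the old white-capped bottle from the chest upright on the steel tray, and stand every black-capped bottle from the bench upright in the chest, one to a cell, down on the cell floor. Leave the lid locked open for the next cool packs, and do not shift the tip box, the wash bottle or the beaker.

Things in the scene. Friction and masses are not known exactly. Their poses are not given: they have to be found in the camera images.
- chest: white cold chest fixed on the bench, 218 (x) x 184 (y) mm, walls 12 mm, rim 85 mm and inner floor 20 mm above the bench; y points from its front (handle) to its back (hinge, +y); origin at the centre of its underside. Grey dividers (4 mm thick, 45 mm high) make 6 cells, 62 mm square, 2 rows of 3 at 66 mm pitch; a blue cool pack stands along the back wall. One cell holds an old bottle
- lid (a joint): angle of the blue sprung lid (218 x 184 x 42 mm shell on the rim): 0 shut, about 1.62 fully raised, 1.605 with the stay locked. Its hinge axis runs along the chest's x through (0, 92, 85 mm) of the chest's frame; its front edge goes up and back; raising takes about 3 N at the handle. Let go below about 1.45 it falls shut; above that the stiff knee of the stay holds it for the moment
- stay_knee (a joint): angle of the knee of the two-link folding stay at the chest's -x end (nearer the robot): 0 folded (lid shut), 2.763 links in line, 2.973 past straight against its stop = locked (over 2.88 counts). It follows the lid (about 2.43 at lid 1.58) but never passes straight by itself: it must be pushed
- handle (a point): middle of the steel bar handle along the lid's front edge: round bar 12 mm thick, 124 mm long, parallel to the hinge, its centre line 42 mm out from the lid's front face, carried by a post at each end; 105 mm above the bench with the lid shut. It lies 226 mm from the hinge axis along the lid and 20 mm above the rim plane, and moves with the lid
- knob (a point): middle of the red thumb knob on the stay's knee: 17 mm in diameter, axis along the chest's x, end 37 mm out from the chest's -x end (this point 25 mm out). With the lid up the knee bulges to the front and up; pushing the knob back towards the hinge and down at about 45 degrees with 4 to 5 N locks it. Locked, it is 35 mm in front of the hinge axis and 46 mm above it
- cell0 (a point): centre of the floor of cell 0 of the chest (front row, -x end), 20 mm above the bench
- cell1 (a point): centre of the floor of cell 1 of the chest (front row, middle), 20 mm above the bench
- cell2 (a point): centre of the floor of cell 2 of the chest (front row, +x end), 20 mm above the bench
- cell3 (a point): centre of the floor of cell 3 of the chest (back row, -x end), 20 mm above the bench
- cell4 (a point): centre of the floor of cell 4 of the chest (back row, middle), 20 mm above the bench
- cell5 (a point): centre of the floor of cell 5 of the chest (back row, +x end), 20 mm above the bench
- bottle1: amber glass bottle, round, body 46 mm in diameter, 95 mm tall, with a smooth black screw cap 30 mm in diameter on top (73 to 95 mm above the base; grip it there from above) and a white paper band; 120 to 200 g; origin at the centre of its base, z up through the cap; starts on the bench (may be absent)
- bottle2: amber glass bottle, round, body 46 mm in diameter, 95 mm tall, with a smooth black screw cap 30 mm in diameter on top (73 to 95 mm above the base; grip it there from above) and a white paper band; 120 to 200 g; origin at the centre of its base, z up through the cap; starts on the bench (may be absent)
- bottle3: amber glass bottle, round, body 46 mm in diameter, 95 mm tall, with a smooth black screw cap 30 mm in diameter on top (73 to 95 mm above the base; grip it there from above) and a white paper band; 120 to 200 g; origin at the centre of its base, z up through the cap; starts on the bench (may be absent)
- bottle4: amber glass bottle, round, body 46 mm in diameter, 95 mm tall, with a smooth black screw cap 30 mm in diameter on top (73 to 95 mm above the base; grip it there from above) and a white paper band; 120 to 200 g; origin at the centre of its base, z up through the cap; starts on the bench (may be absent)
- bottle5: amber glass bottle, round, body 46 mm in diameter, 95 mm tall, with a smooth black screw cap 30 mm in diameter on top (73 to 95 mm above the base; grip it there from above) and a white paper band; 120 to 200 g; origin at the centre of its base, z up through the cap; starts on the bench (may be absent)
- bottle6: amber glass bottle, round, body 46 mm in diameter, 95 mm tall, with a smooth black screw cap 30 mm in diameter on top (73 to 95 mm above the base; grip it there from above) and a white paper band; 120 to 200 g; origin at the centre of its base, z up through the cap; starts on the bench (may be absent)
- old1: old sample: amber glass bottle, round, body 46 mm in diameter, 95 mm tall, with a smooth white screw cap 30 mm in diameter on top (73 to 95 mm above the base; grip it there from above) and a white paper band; 120 to 200 g; origin at the centre of its base, z up through the cap; starts in a cell of the chest (may be absent)
- old2: old sample: amber glass bottle, round, body 46 mm in diameter, 95 mm tall, with a smooth white screw cap 30 mm in diameter on top (73 to 95 mm above the base; grip it there from above) and a white paper band; 120 to 200 g; origin at the centre of its base, z up through the cap; starts in a cell of the chest (may be absent)
- old3: old sample: amber glass bottle, round, body 46 mm in diameter, 95 mm tall, with a smooth white screw cap 30 mm in diameter on top (73 to 95 mm above the base; grip it there from above) and a white paper band; 120 to 200 g; origin at the centre of its base, z up through the cap; starts in a cell of the chest (may be absent)
- tray: square steel returns tray fixed on the bench, 100 x 100 mm, its floor 4 mm and its 3 mm thick rim 8 mm above the bench, sides along its x and y axes; origin at the centre of its underside
- tip_box: bystander: blue pipette tip box with a clear cover, 120 x 85 x 67 mm; origin under its centre; leave alone
- wash_bottle: bystander: white wash bottle with a red cap, 66 mm in diameter, 168 mm tall; origin under its centre; leave alone
- beaker: bystander: glass beaker, 72 mm in diameter, 90 mm tall; origin under its centre; leave alone

How it is judged:
By the outcome, as a careful person would: the job done as asked, in the order asked, and still so for the second after the job is handed in, with the robot touching nothing.
Of bottle1, bottle2, bottle3, bottle4, bottle5, bottle6 only 4 to 6 are there at a start; the rules pass over those that are not, and their reading is None.
Of old1, old2, old3 only 1 to 1 are there at a start; the rules pass over those that are not, and their reading is None.
At some moment in a run one of bottle1, bottle2, bottle3, bottle4, bottle5, bottle6 may be knocked a few centimetres aside while the robot is not near it.
It also fails if it takes over 210 s, if anything falls off the work surface, if the arm or the gripper's body presses on something with over 40 N, if the wrist force passes 120 N, or if a joint passes its speed limit or range.

ROBOT

A 6-joint arm with a two-finger parallel gripper is mounted at the origin on the work surface. World frame = base frame: x ahead of the robot, y to its left, z up, the work surface at z = 0. Lengths are in m, angles in degrees, forces in N, time in s.
With the tool pointing down it reaches from about 0.375 to 0.925 m from the base axis. Payload 5.7 kg.
Tool frame: the origin (TCP) lies midway between the tips of the shut fingers; the grasp point (between the pads) lies 19 mm behind it; z points along the fingers, x is the direction in which the jaws open and shut, and the axes are right-handed (so a half turn about z gives the same grasp; the last joint's range is limited). The gripper opens to 85 mm and grips with 20 to 120 N. Pads are 22 mm wide; open, the fingers measure 114 mm over their backs; the gripper's body (76 mm by 85 mm) begins 54 mm behind the grasp point. The pads swing forward as they close: fully open they stand 13 mm farther back than shut.
Start: joints at [62.619, 20.558, 86.54, -0, 72.909, -6.595], TCP at [0.213, 0.561, 0.231] pointing down, gripper open.
Joint ranges: [-170.27, 170.27], [-57.76, 135], [12.27, 136.19], [-55.21, 235.2], [11.17, 155.16], [-170.74, 170.74]. Speed limits (degrees/s): [136.94, 136.94, 180, 180, 180, 180].

INTERFACE

Orientations are given as a 3x3 rotation matrix whose columns are the frame's x, y, z axes.
In Python, from plant import manip, vision, finish_job gives the robot as it stands. The module is installed in compiled form; this text tells all that it offers.
- The arm moves only by the tool step_arm, never from a script. Its argument "moves" is a list of rows, each an object of numbers: "x", "y", "z": the shift along the world's x, y, z in units of 500 mm (1.0 is 500 mm); "rx", "ry", "rz": the turn, a rotation vector about the world's x, y, z in units of 60 degrees (1.0 is 60 degrees); "claw": the finger opening in mm, from 0 to 85.4. A call has 1 to 10 rows; each row is the pose to reach, as a shift and turn from the pose measured when the call began; what a row does not reach only later rows make up. A row lasts 1/10 s, in which the tool goes at most 50 mm and 8.59 degrees, less where a joint would pass 70% of its speed; a pose out of reach is approached as far as the arm can. A call with a number of a shift or a turn outside -1 to 1 is refused whole. A call with a gripper value outside its range is refused whole. The fingers move at their own pace and stop on an object; "grip_force" is the grip in N (left out, the last holds). Time passes only in rows, so rows that repeat a pose let the fingers close. It gives the time, the measured TCP pose, the force and the opening at its end, in the units of the state.
- manip.get_state(): the state, without advancing time (a new reading comes with each control period).
- vision.snapshot(name): name is "scene" or "top" or "wrist"; returns (picture, depth): 480x640x3 uint8, red, green, blue; 480x640 float32, m along the optical axis (not along the pixel's ray), 0 where there is no reading.
- vision.camera_params(name): a dict with "intrinsics" (3x3 intrinsics, pixels), "k1" (the pictures are not rectified: a ray, as slopes to the right and down, at radius r is drawn at 1 + k1 r^2 times it, then the intrinsics apply), "R" (3x3) and "t" (3): a world point X has camera coordinates R X + t. Camera axes: x right, y down, z forward; pixel columns grow to the right and rows downward; lengths in m; the calibration is good to about 2 mm. A picture is of the moment at which its call begins: read the wrist's pose just before it. camera_params takes no time and is no camera call; for the wrist camera it gives the pose at the moment of the call.
- finish_job(): hands the job in, once; it reports no verdict.
The state is a dict: "time": time; "joint_positions": joint angles; "joint_vel": joint speeds; "joint_efforts": joint torques, N m; "tool_pos": TCP position; "ee_rot": TCP orientation; "ft_force": force on the tool from outside, world axes, zero at the start; "moment": the same for the moment, N m; "width": finger opening in m.
Only numpy, scipy, OpenCV 4.12 (cv2) and the standard library are available. Lean on these libraries where they do the work, as an engineer would, in place of code of your own. Each camera call takes 0.05 s, during which the arm holds its last target.

## Working session

There is one attempt and no reset: what is moved stays moved. The work goes in short steps, Python scripts to look and compute and a tool call to move; the robot and the scene stay as the last step left them, time stands still between calls to the robot, and variables do not carry over. Pictures are saved under pics/ and viewed, and the job is handed in when it is done.

Besides the shell and the picture viewer there is one more tool, called after ">>>" by a JSON object that holds its "fn" and its "kwargs". step_arm: Moves the arm, as the interface text tells. Shifts and turns lie within -1 to 1; 1 stands for 500 mm of shift or 60 degrees of turn. Its arguments: {"type":"object","properties":{"moves":{"type":"array","items":{"type":"object","properties":{"x":{"type":"number"},"y":{"type":"number"},"z":{"type":"number"},"rx":{"type":"number"},"ry":{"type":"number"},"rz":{"type":"number"},"claw":{"type":"number"}}}},"grip_force":{"type":"number"}},"required":["moves"]}

```bash
ls; mkdir -p pics
python3 - <<'E'
from plant import manip, vision
import cv2
print(manip.get_state())
for n in ["scene","top"]:
    p,d=vision.snapshot(n); cv2.imwrite(f"pics/{n}0.png",p[:,:,::-1])
    c=vision.camera_params(n); print(n,c)
E
```

```text
pics
{'time': 0.0, 'joint_positions': array([ 6.26195017e+01,  2.06003535e+01,  8.65993464e+01, -1.64272194e-03,
        7.29085026e+01, -6.59466566e+00]), 'joint_vel': array([-0.04409671,  0.11741159, -0.06046033, -0.04642804, -0.02780825,
       -0.01648797]), 'joint_efforts': array([-2.59739005e-03, -5.27622056e+01, -2.78622848e+01, -2.43946042e-04,
        1.28245668e-02, -3.77762990e-05]), 'tool_pos': array([0.21262396, 0.56032891, 0.23042607]), 'ee_rot': array([[ 3.54867105e-01,  9.34916373e-01, -8.44176161e-04],
       [ 9.34914866e-01, -3.54868058e-01, -1.68952723e-03],
       [-1.87913782e-03, -1.89675206e-04, -9.99998216e-01]]), 'ft_force': array([-0.38200436,  0.80472799, -0.12901892]), 'moment': array([-0.02824932,  0.01814926,  0.00584843]), 'width': 0.08521295256829847}
scene {'intrinsics': array([[490.53798395,   0.        , 318.18142563],
       [  0.        , 490.53798395, 233.34750795],
       [  0.        ,   0.        ,   1.        ]]), 'k1': -0.0010542513511053492, 'R': array([[ 0.15882976,  0.98728901, -0.00578988],
       [ 0.71842634, -0.11959514, -0.68524492],
       [-0.67722722,  0.10467768, -0.72828969]]), 't': array([-0.11103265, -0.35679211,  1.55021524])}
top {'intrinsics': array([[468.62928618,   0.        , 311.68300753],
       [  0.        , 468.62928618, 241.76677979],
       [  0.        ,   0.        ,   1.        ]]), 'k1': -0.01838301381230679, 'R': array([[-0.02239042, -0.99968552,  0.01129309],
       [-0.99056405,  0.0206556 , -0.13548506],
       [ 0.13520919, -0.0142201 , -0.99071503]]), 't': array([0.03981191, 0.58215937, 1.00285636])}
```

View pics/scene0.png

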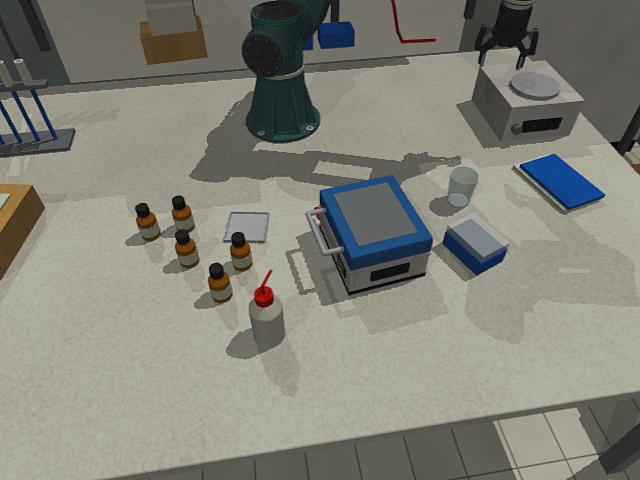

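View pics/top0.png

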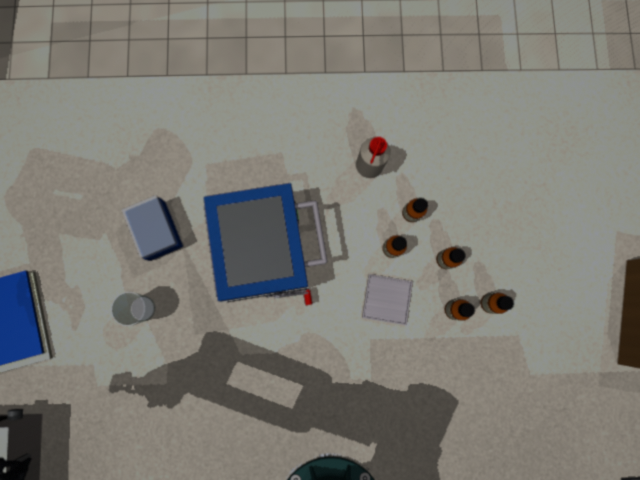

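Both views show five black-capped bottles (top view, near pixels (417,207), (396,243), (452,257), (461,308) and (498,301)), the tray at (388,299) and the chest lid at (255,242). The chest handle is on the right, the red knob is at (308,297), and the wash bottle is at (374,155).

```bash
cat > h.py <<'E'
import numpy as np, cv2
from plant import manip, vision
def cloud(d,c):
    K=c["intrinsics"];h,w=d.shape
    u,v=np.meshgrid(np.arange(w),np.arange(h))
    P=np.stack([u,v],-1).reshape(-1,1,2).astype(np.float64)
    n=cv2.undistortPoints(P,K,np.array([c["k1"],0,0,0.])).reshape(h,w,2)
    X=np.concatenate([n*d[...,None],d[...,None]],-1)
    return (X-c["t"])@c["R"]      # R^T (X-t)
def ray(px,c,z):
    n=cv2.undistortPoints(np.array(px,float).reshape(-1,1,2),c["intrinsics"],np.array([c["k1"],0,0,0.])).reshape(-1,2)
    D=np.c_[n,np.ones(len(n))]@c["R"]; o=-c["R"].T@c["t"]
    return o+D*((z-o[2])/D[:,2])[:,None]
def proj(X,c):
    r,_=cv2.Rodrigues(c["R"])
    return cv2.projectPoints(np.array(X,float).reshape(-1,1,3),r,c["t"],c["intrinsics"],np.array([c["k1"],0,0,0.]))[0].reshape(-1,2)
def snap(n,name=None):
    c=vision.camera_params(n); p,d=vision.snapshot(n)
    if name: cv2.imwrite(f"pics/{name}.png",p[:,:,::-1])
    return p,d,c,cloud(d,c)
def blobs(m,mina=20):
    n,l,s,ce=cv2.connectedComponentsWithStats(m.astype(np.uint8))
    return [(l==i,s[i],ce[i]) for i in range(1,n) if s[i][4]>=mina]
E
python3 - <<'E'
from h import *
np.set_printoptions(precision=4,suppress=True)
p,d,c,X=snap("top")
Z=X[...,2]
print("bench z",np.median(Z[330:360,330:360]), (d==0).mean())
hsv=cv2.cvtColor(p,cv2.COLOR_RGB2HSV)
# lid
roi=np.zeros(d.shape,bool); roi[170:310,190:335]=1
m=roi&(Z>.118)&(Z<.14)
for b,s,ce in blobs(m,200):
    q=X[b]; print("lid",np.median(q[:,2]),cv2.minAreaRect((q[:,:2]*1000).astype(np.float32)),s)
m=roi&(Z>.09)&(Z<.118); m[:,:300]=0
for b,s,ce in blobs(m,20):
    q=X[b]; print("handle",np.median(q,0),cv2.minAreaRect((q[:,:2]*1000).astype(np.float32)),s)
red=(p[...,0]>120)&(p[...,1]<60)&(p[...,2]<60)
for b,s,ce in blobs(red,20): print("red",s,ce,np.median(X[b],0),X[b].min(0),X[b].max(0))
# caps
for b,s,ce in blobs((Z>.085)&(Z<.105)&(p.max(2)<60),30): 
    q=X[b]; print("cap",ce,s[4],q.mean(0),ray([ce],c,.095)[0][:2])
m=(Z>.004)&(Z<.015);m[:,:350]=0;m[:,430:]=0;m[:260]=0;m[335:]=0
for b,s,ce in blobs(m,300):
    q=X[b]; print("tray",np.median(q,0),cv2.minAreaRect((q[:,:2]*1000).astype(np.float32)),s)
for nm,(u0,u1,v0,v1) in dict(tip=(110,190,190,265),beak=(105,180,280,330),wash=(345,400,130,185)).items():
    q=X[v0:v1,u0:u1].reshape(-1,3);q=q[q[:,2]>.03];print(nm,q.min(0),q.max(0))
E
```

```text
bench z 0.00011113527986278293 0.0038736979166666668
lid 0.12761706593725686 ((577.469970703125, 145.5146026611328), (219.41468811035156, 184.71087646484375), 8.092720031738281) [ 203  183  105  118 9529]
handle [0.5891 0.0161 0.1094] ((593.65869140625, 25.060775756835938), (138.58071899414062, 46.42167282104492), 2.9144163131713867) [300 200  27  67 536]
red [370 137  17  26 179] [376.6648 145.324 ] [ 0.7674 -0.1069  0.1432] [ 0.442  -0.1298  0.1383] [0.7862 0.042  1.072 ]
red [305 294   5  11  50] [306.88 299.04] [0.4567 0.0404 0.039 ] [0.4459 0.0358 0.0324] [0.4678 0.0449 0.0433]
cap [420.3442 204.5455] 154 [ 0.6507 -0.2058  0.0949] [ 0.6507 -0.2058]
cap [399.1491 242.5776] 161 [ 0.5698 -0.1565  0.0947] [ 0.5697 -0.1564]
cap [457.6    254.8121] 165 [ 0.5412 -0.2789  0.0947] [ 0.5411 -0.2788]
cap [505.6829 302.4695] 164 [ 0.4392 -0.3737  0.0944] [ 0.4392 -0.3734]
cap [466.7941 309.3588] 170 [ 0.427  -0.2909  0.0947] [ 0.427  -0.2908]
cap [ 13.3184 438.3755] 245 [0.1917 0.6325 0.0952] [0.1915 0.6326]
tray [ 0.451  -0.1411  0.0058] ((452.4910583496094, -140.09568786621094), (102.04661560058594, 101.38738250732422), 78.72608184814453) [ 362  274   51   51 1204]
tip [0.442  0.042  0.0301] [0.6916 0.4405 1.072 ]
beak [0.4104 0.042  0.0301] [0.4805 0.4477 1.072 ]
wash [ 0.442  -0.1453  0.0303] [0.8021 0.042  1.072 ]
```

>>> {"fn": "step_arm", "kwargs": {"moves": [{"x":0.5,"y":-0.6,"z":0,"rz":0.48,"claw":34},{"x":0.5,"y":-0.6,"z":0,"rz":0.48,"claw":34},{"x":0.5,"y":-0.6,"z":0,"rz":0.48,"claw":34},{"x":0.77,"y":-1.0,"z":0,"rz":0.48,"claw":34},{"x":0.77,"y":-1.0,"z":0,"rz":0.48,"claw":34},{"x":0.77,"y":-1.0,"z":0,"rz":0.48,"claw":34},{"x":0.77,"y":-1.0,"z":0,"rz":0.48,"claw":34},{"x":0.77,"y":-1.0,"z":0,"rz":0.48,"claw":34},{"x":0.77,"y":-1.0,"z":0,"rz":0.48,"claw":34},{"x":0.77,"y":-1.0,"z":0,"rz":0.48,"claw":34}], "grip_force": 30}}

```text
$.moves[0]: bad value
```

Run:
```python
from h import *
np.set_printoptions(precision=4,suppress=True)
p,d,c,X=snap("wrist","w1"); s=manip.get_state(); print(s["tool_pos"],s["ee_rot"],s["joint_positions"],s["width"])
C=np.array([.5775,.1455]);a=np.radians(8.09);ax=np.array([np.cos(a),np.sin(a)]);ay=np.array([-ax[1],ax[0]])
hp=C-134*.001*ay
print(hp, proj([[*hp,.105],[*(hp+.06*ax),.105],[*(hp-.06*ax),.105]],c))
```

```text
[0.2127 0.5606 0.2308] [[ 0.3548  0.9349 -0.0005]
 [ 0.9349 -0.3548 -0.001 ]
 [-0.0011 -0.0001 -1.    ]] [62.6206 20.5831 86.5746  0.0004 72.9086 -6.5954] 0.0854862217555258
[0.5964 0.0128] [[ -0.211  680.9243]
 [ 33.7694 707.4074]
 [-36.4959 652.4369]]
```

View pics/w1.png

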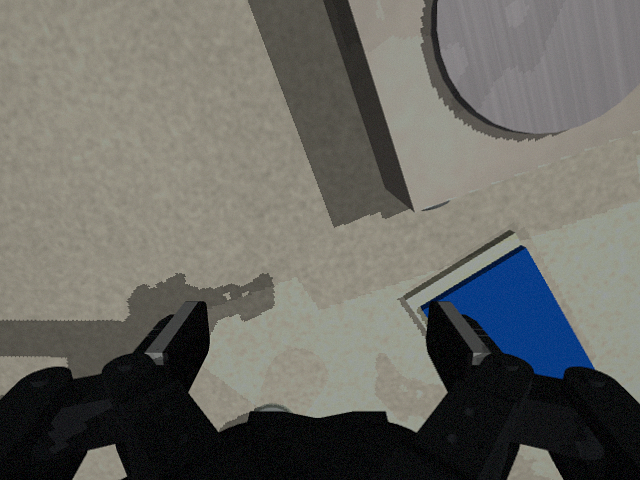

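The call was refused and the arm did not move (the wrist view still shows the start). I'll retry with every field given.

>>> {"fn": "step_arm", "kwargs": {"moves": [{"x":0.5,"y":-0.6,"z":0,"rx":0,"ry":0,"rz":0.48,"claw":34},{"x":0.5,"y":-0.6,"z":0,"rx":0,"ry":0,"rz":0.48,"claw":34},{"x":0.5,"y":-0.6,"z":0,"rx":0,"ry":0,"rz":0.48,"claw":34},{"x":0.5,"y":-0.6,"z":0,"rx":0,"ry":0,"rz":0.48,"claw":34},{"x":0.77,"y":-0.98,"z":0,"rx":0,"ry":0,"rz":0.48,"claw":34},{"x":0.77,"y":-0.98,"z":0,"rx":0,"ry":0,"rz":0.48,"claw":34},{"x":0.77,"y":-0.98,"z":0,"rx":0,"ry":0,"rz":0.48,"claw":34},{"x":0.77,"y":-0.98,"z":0,"rx":0,"ry":0,"rz":0.48,"claw":34},{"x":0.77,"y":-0.98,"z":0,"rx":0,"ry":0,"rz":0.48,"claw":34},{"x":0.77,"y":-0.98,"z":0,"rx":0,"ry":0,"rz":0.48,"claw":34}], "grip_force": 30}}

```text
time: 1.2
tool_pos: [0.518, 0.1742, 0.2309]
ee_rot: [[-0.139, 0.99, 0.0], [0.99, 0.139, -0.001], [-0.001, -0.0, -1.0]]
ft_force: [1.1, 0.7, 0.3]
width: 0.0338
```

>>> {"fn": "step_arm", "kwargs": {"moves": [{"x":0.156,"y":-0.322,"z":0,"rx":0,"ry":0,"rz":0,"claw":34},{"x":0.156,"y":-0.322,"z":0,"rx":0,"ry":0,"rz":0,"claw":34},{"x":0.156,"y":-0.322,"z":0,"rx":0,"ry":0,"rz":0,"claw":34},{"x":0.156,"y":-0.322,"z":0,"rx":0,"ry":0,"rz":0,"claw":34},{"x":0.156,"y":-0.322,"z":0,"rx":0,"ry":0,"rz":0,"claw":34},{"x":0.156,"y":-0.322,"z":0,"rx":0,"ry":0,"rz":0,"claw":34}]}}

```text
time: 1.8
tool_pos: [0.5958, 0.0127, 0.2304]
ee_rot: [[-0.137, 0.991, -0.001], [0.991, 0.137, -0.0], [-0.0, -0.001, -1.0]]
ft_force: [-0.1, -0.0, -0.7]
width: 0.0338
```

```bash
cat >> h.py <<'E'
np.set_printoptions(precision=4,suppress=True)
C=np.array([.5775,.1455]);_a=np.radians(8.09);ax=np.array([np.cos(_a),np.sin(_a)]);ay=np.array([-ax[1],ax[0]])
def W(x,y,z): return np.array([*(C+x*ax+y*ay),z])
def loc(P): q=P[...,:2]-C; return np.stack([q@ax,q@ay,P[...,2]],-1)
E
python3 - <<'E'
from h import *
p,d,c,X=snap("wrist","w2"); s=manip.get_state(); print(s["tool_pos"],s["joint_positions"],s["width"])
L=loc(X)
m=(abs(L[...,1]+.134)<.025)&(abs(L[...,0])<.05)&(L[...,2]>.095)&(L[...,2]<.125)
q=L[m]; print(m.sum(),np.median(q,0),q.min(0),q.max(0),proj([W(0,-.134,.105)],c))
E
```

```text
[0.5954 0.0136 0.2305] [  -5.3181   20.2691   87.109    -0.0275   72.6847 -103.2871] 0.033863740464646276
2105 [-0.0049 -0.1336  0.1079] [-0.0498 -0.1396  0.1013] [ 0.05   -0.1275  0.1108] [[316.512  232.4226]]
```

View pics/w2.png

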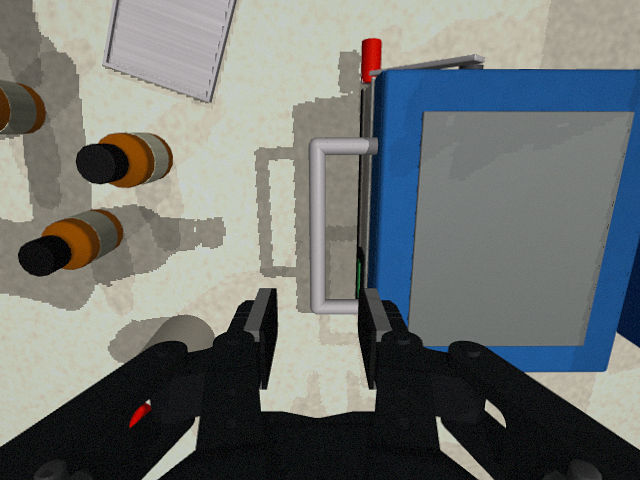

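The bar sits at local (0, -134) mm, 105 mm up, as the text says. The fingers straddle it in the picture: bar column about 318, pads at columns 265 and 375. I'll descend and grip.

>>> {"fn": "step_arm", "kwargs": {"moves": [{"x":0,"y":0,"z":-0.2,"rx":0,"ry":0,"rz":0,"claw":34},{"x":0,"y":0,"z":-0.286,"rx":0,"ry":0,"rz":0,"claw":34},{"x":0,"y":0,"z":-0.286,"rx":0,"ry":0,"rz":0,"claw":34},{"x":0,"y":0,"z":-0.286,"rx":0,"ry":0,"rz":0,"claw":34},{"x":0,"y":0,"z":-0.286,"rx":0,"ry":0,"rz":0,"claw":5},{"x":0,"y":0,"z":-0.286,"rx":0,"ry":0,"rz":0,"claw":5},{"x":0,"y":0,"z":-0.286,"rx":0,"ry":0,"rz":0,"claw":5},{"x":0,"y":0,"z":-0.286,"rx":0,"ry":0,"rz":0,"claw":5}], "grip_force": 25}}

```text
time: 2.65
tool_pos: [0.5951, 0.0124, 0.0888]
ee_rot: [[-0.14, 0.99, -0.001], [0.99, 0.14, -0.003], [-0.003, -0.001, -1.0]]
ft_force: [-1.0, -8.0, -3.0]
width: 0.0109
```

Run:
```python
from h import *
s=manip.get_state(); print(s["tool_pos"],loc(s["tool_pos"]),s["width"])
for th in [0,.15,.3,.45,.6,.75,.9,1.05,1.2,1.35,1.45,1.55,1.6]:
    f=lambda t:np.array([*( (-.226*np.cos(t)+.02*np.sin(t))*ay), .226*np.sin(t)+.02*np.cos(t)])
    print(th,((f(th)-f(0))/.5).round(3))
```

```text
[0.5951 0.0124 0.0888] [-0.0014 -0.1343  0.0888] 0.01092954750995431
0 [0. 0. 0.]
0.15 [-0.002  0.011  0.067]
0.3 [-0.005  0.032  0.132]
0.45 [-0.009  0.062  0.193]
0.6 [-0.014  0.101  0.248]
0.75 [-0.021  0.147  0.297]
0.9 [-0.028  0.2    0.339]
1.05 [-0.037  0.259  0.372]
1.2 [-0.046  0.322  0.396]
1.35 [-0.055  0.388  0.41 ]
1.45 [-0.062  0.433  0.414]
1.55 [-0.068  0.478  0.413]
1.6 [-0.071  0.5    0.411]
```

>>> {"fn": "step_arm", "kwargs": {"moves": [{"x":-0.002,"y":0.011,"z":0.067,"rx":0,"ry":0,"rz":0,"claw":5},{"x":-0.005,"y":0.032,"z":0.132,"rx":0,"ry":0,"rz":0,"claw":5},{"x":-0.009,"y":0.062,"z":0.193,"rx":0,"ry":0,"rz":0,"claw":5},{"x":-0.014,"y":0.101,"z":0.248,"rx":0,"ry":0,"rz":0,"claw":5},{"x":-0.021,"y":0.147,"z":0.297,"rx":0,"ry":0,"rz":0,"claw":5},{"x":-0.028,"y":0.2,"z":0.339,"rx":0,"ry":0,"rz":0,"claw":5},{"x":-0.037,"y":0.259,"z":0.372,"rx":0,"ry":0,"rz":0,"claw":5},{"x":-0.046,"y":0.322,"z":0.396,"rx":0,"ry":0,"rz":0,"claw":5},{"x":-0.046,"y":0.322,"z":0.396,"rx":0,"ry":0,"rz":0,"claw":5},{"x":-0.046,"y":0.322,"z":0.396,"rx":0,"ry":0,"rz":0,"claw":5}]}}

```text
time: 3.65
tool_pos: [0.5722, 0.1739, 0.2918]
ee_rot: [[-0.143, 0.99, 0.005], [0.99, 0.143, -0.005], [-0.006, 0.004, -1.0]]
ft_force: [-4.0, -4.7, 13.6]
width: 0.0107
```

Run:
```python
from h import *
s=manip.get_state(); print(s["tool_pos"],loc(s["tool_pos"]),s["width"],s["ft_force"],s["joint_positions"])
f=lambda t:np.array([*( (-.226*np.cos(t)+.02*np.sin(t))*ay), .226*np.sin(t)+.02*np.cos(t)])
for th in [1.3,1.4,1.5,1.55,1.58,1.6]:
    print(th,((f(th)-f(1.2))/.5).round(3))
snap("scene","s2")
```

```text
[0.5722 0.1739 0.2918] [-0.0013  0.0288  0.2918] 0.010743055616622477 [-4.0317 -4.7066 13.644 ] [ 10.4911  17.594   82.2295  -0.3338  79.9522 -87.6679]
1.3 [-0.006  0.044  0.01 ]
1.4 [-0.013  0.088  0.016]
1.5 [-0.019  0.133  0.018]
1.55 [-0.022  0.156  0.017]
1.58 [-0.024  0.169  0.016]
1.6 [-0.025  0.178  0.015]
```

View pics/s2.png

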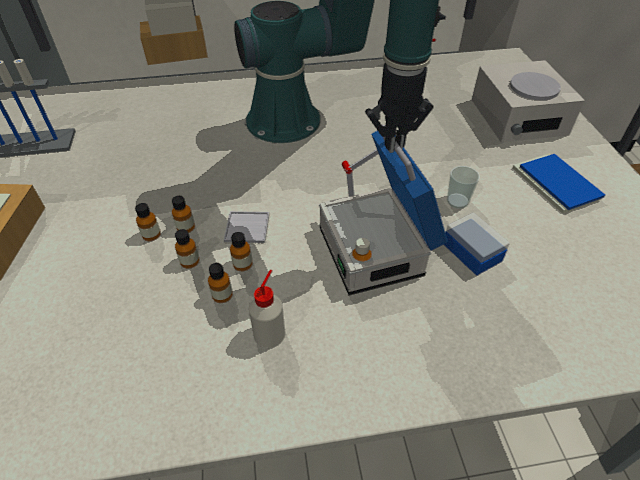

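The scene view shows the lid well up (about 1.2 rad), the knee at (347,167), and the old white-capped bottle at (361,248), in the front row. I'll carry on to full raise.

>>> {"fn": "step_arm", "kwargs": {"moves": [{"x":-0.006,"y":0.044,"z":0.008,"rx":0,"ry":0,"rz":0,"claw":5},{"x":-0.013,"y":0.088,"z":0.014,"rx":0,"ry":0,"rz":0,"claw":5},{"x":-0.019,"y":0.133,"z":0.015,"rx":0,"ry":0,"rz":0,"claw":5},{"x":-0.022,"y":0.156,"z":0.014,"rx":0,"ry":0,"rz":0,"claw":5},{"x":-0.024,"y":0.171,"z":0.013,"rx":0,"ry":0,"rz":0,"claw":5},{"x":-0.024,"y":0.171,"z":0.013,"rx":0,"ry":0,"rz":0,"claw":5},{"x":-0.024,"y":0.171,"z":0.013,"rx":0,"ry":0,"rz":0,"claw":5}]}}

```text
time: 4.4
tool_pos: [0.56, 0.2599, 0.3006]
ee_rot: [[-0.144, 0.99, 0.007], [0.99, 0.144, -0.003], [-0.004, 0.007, -1.0]]
ft_force: [-1.6, 1.4, 6.9]
width: 0.0107
```

Run:
```python
from h import *
s=manip.get_state(); print(s["tool_pos"],loc(s["tool_pos"]),s["width"],s["ft_force"],s["joint_positions"])
snap("scene","s3")
p,d,c,X=snap("top","t3")
red=(p[...,0]>110)&(p[...,1]<60)&(p[...,2]<60)
for b,s,ce in blobs(red,10): print("red",s,ce,loc(np.median(X[b],0)))
```

```text
[0.56   0.2599 0.3006] [-0.0013  0.1158  0.3006] 0.01072376014701681 [-1.623   1.4156  6.907 ] [ 18.6853  18.8888  79.1045  -0.3215  81.6855 -79.5278]
red [369 137  18  26 231] [377.4156 145.9827] [ 0.15   -0.2784  0.1433]
red [409 209   9   7  27] [412.3704 212.4074] [ 0.0138 -0.3458  0.063 ]
red [268 212   7   6  13] [271.2308 215.2308] [ 0.0524 -0.0396  0.0844]
red [388 246   9   8  27] [391.7407 250.1852] [-0.062  -0.2844  0.0634]
red [445 258   9   8  30] [448.6667 262.    ] [-0.1064 -0.4029  0.0623]
red [239 299   8  16  92] [243.1087 306.8478] [-0.1311  0.038   0.1539]
red [492 305   9   8  28] [495.5714 308.7857] [-0.222  -0.4832  0.0622]
red [454 311   9   8  27] [457.1481 315.1852] [-0.2207 -0.3982  0.0616]
```

View pics/s3.png

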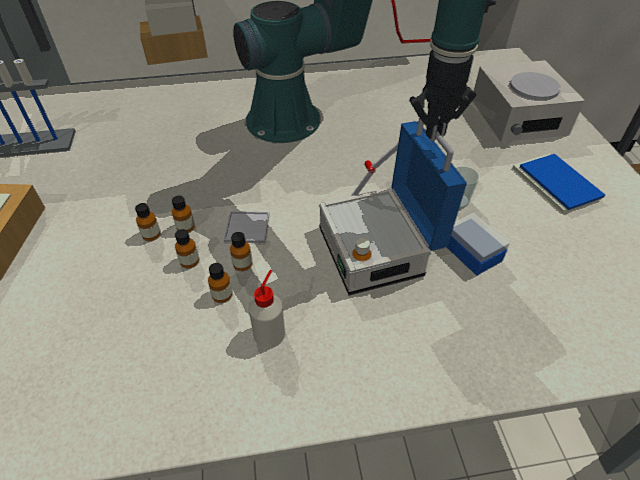

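View pics/t3.png

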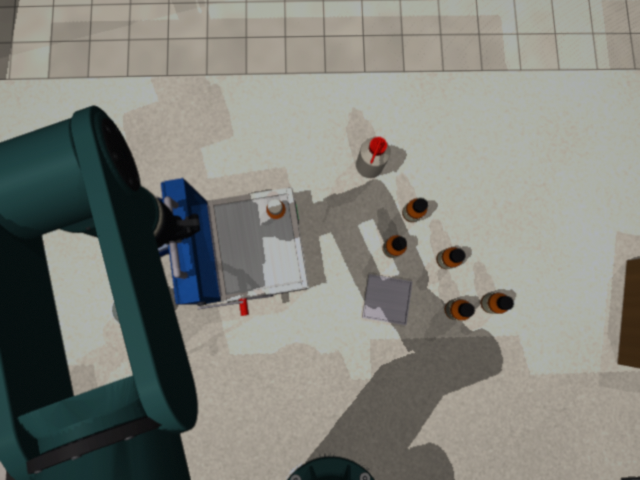

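The lid is at about 1.58 and the knob is at local (-134, 38), about 145 mm up, as expected. I'll release, lift clear and move to the front of the stay.

>>> {"fn": "step_arm", "kwargs": {"moves": [{"x":0,"y":0,"z":0,"rx":0,"ry":0,"rz":0,"claw":32},{"x":0,"y":0,"z":0,"rx":0,"ry":0,"rz":0,"claw":32},{"x":0,"y":0,"z":0,"rx":0,"ry":0,"rz":0,"claw":32},{"x":0,"y":0,"z":0.06,"rx":0,"ry":0,"rz":0,"claw":32},{"x":0,"y":0,"z":0.13,"rx":0,"ry":0,"rz":0,"claw":32},{"x":0,"y":0,"z":0.13,"rx":0,"ry":0,"rz":0,"claw":32},{"x":-0.08,"y":-0.1,"z":0.13,"rx":0,"ry":0,"rz":0,"claw":0},{"x":-0.16,"y":-0.2,"z":0.13,"rx":0,"ry":0,"rz":0,"claw":0},{"x":-0.2,"y":-0.28,"z":0.13,"rx":0,"ry":0,"rz":0,"claw":0},{"x":-0.2,"y":-0.3,"z":0.13,"rx":0,"ry":0,"rz":0,"claw":0}]}}

```text
time: 5.5
tool_pos: [0.4569, 0.108, 0.3648]
ee_rot: [[-0.143, 0.99, 0.005], [0.99, 0.143, -0.004], [-0.005, 0.004, -1.0]]
ft_force: [0.6, -0.4, -0.7]
width: 0.0003
```

>>> {"fn": "step_arm", "kwargs": {"moves": [{"x":0,"y":-0.05,"z":0,"rx":0.14,"ry":0.02,"rz":0,"claw":0},{"x":0,"y":-0.05,"z":0,"rx":0.28,"ry":0.04,"rz":0,"claw":0},{"x":0,"y":-0.05,"z":0,"rx":0.42,"ry":0.06,"rz":0,"claw":0},{"x":0,"y":-0.05,"z":0,"rx":0.56,"ry":0.08,"rz":0,"claw":0},{"x":0,"y":-0.05,"z":0,"rx":0.7,"ry":0.1,"rz":0,"claw":0},{"x":0,"y":-0.05,"z":0,"rx":0.74,"ry":0.106,"rz":0,"claw":0},{"x":0,"y":-0.05,"z":0,"rx":0.74,"ry":0.106,"rz":0,"claw":0},{"x":0,"y":-0.05,"z":0,"rx":0.74,"ry":0.106,"rz":0,"claw":0}]}}

```text
time: 6.3
tool_pos: [0.4568, 0.0834, 0.3648]
ee_rot: [[-0.103, 0.99, -0.096], [0.706, 0.14, 0.694], [0.7, 0.004, -0.714]]
ft_force: [1.0, 0.2, 0.1]
width: -0.0001
```

Run:
```python
from h import *
s=manip.get_state(); print(s["time"],s["tool_pos"],loc(s["tool_pos"]),s["ft_force"],s["joint_positions"]);print(s["ee_rot"])
for t in [(-.136,-.010,.193),(-.136,.02,.163),(-.136,.055,.128)]: print(t,((W(*t)-s["tool_pos"])/.5).round(3))
p,d,c,X=snap("scene","s4")
p,d,c,X=snap("top","t4")
red=(p[...,0]>110)&(p[...,1]<60)&(p[...,2]<60)
for b,s,ce in blobs(red,40): print("red",s,ce,loc(np.median(X[b],0)))
```

```text
6.3 [0.4568 0.0834 0.3648] [-0.1283 -0.0445  0.3648] [1.0424 0.1698 0.147 ] [ -27.1651   12.7503   93.9067   35.6832  100.4    -127.3936]
[[-0.1028  0.9901 -0.0957]
 [ 0.7062  0.1404  0.6939]
 [ 0.7005  0.0038 -0.7136]]
(-0.136, -0.01, 0.193) [-0.025  0.066 -0.344]
(-0.136, 0.02, 0.163) [-0.033  0.126 -0.404]
(-0.136, 0.055, 0.128) [-0.043  0.195 -0.474]
red [369 137  18  26 235] [377.4298 146.0936] [ 0.1495 -0.2782  0.1432]
red [408 205  15  12  63] [413.0635 212.0635] [ 0.0131 -0.3454  0.0626]
red [239 298   9  17  91] [242.956  306.8681] [-0.131   0.0382  0.1533]
```

View pics/s4.png

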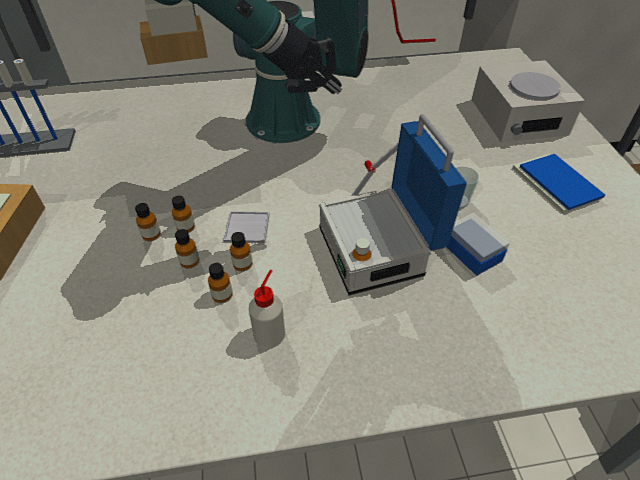

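The lid stands held by the knee alone, with the knob at (369,166), and the tool is tilted 45° as intended. I'll go to the pre-push pose.

>>> {"fn": "step_arm", "kwargs": {"moves": [{"x":-0.025,"y":0.02,"z":-0.1,"rx":0,"ry":0,"rz":0,"claw":0},{"x":-0.025,"y":0.04,"z":-0.2,"rx":0,"ry":0,"rz":0,"claw":0},{"x":-0.025,"y":0.05,"z":-0.29,"rx":0,"ry":0,"rz":0,"claw":0},{"x":-0.025,"y":0.066,"z":-0.344,"rx":0,"ry":0,"rz":0,"claw":0},{"x":-0.025,"y":0.066,"z":-0.344,"rx":0,"ry":0,"rz":0,"claw":0},{"x":-0.025,"y":0.066,"z":-0.344,"rx":0,"ry":0,"rz":0,"claw":0}]}}

```text
time: 7.0
tool_pos: [0.4445, 0.1177, 0.1946]
ee_rot: [[-0.107, 0.99, -0.096], [0.706, 0.144, 0.693], [0.7, 0.007, -0.714]]
ft_force: [0.3, -0.4, 0.8]
width: -0.0001
```

Run:
```python
from h import *
s=manip.get_state(); print(s["time"],s["tool_pos"],loc(s["tool_pos"]),s["ft_force"])
for t in [(-.136,.02,.163),(-.136,.032,.151),(-.136,.055,.128)]: print(t,((W(*t)-s["tool_pos"])/.5).round(3))
p,d,c,X=snap("wrist","w5")
```

```text
7.0 [0.4445 0.1177 0.1946] [-0.1356 -0.0088  0.1946] [ 0.287  -0.4326  0.8328]
(-0.136, 0.02, 0.163) [-0.009  0.057 -0.063]
(-0.136, 0.032, 0.151) [-0.012  0.081 -0.087]
(-0.136, 0.055, 0.128) [-0.019  0.126 -0.133]
```

View pics/w5.png

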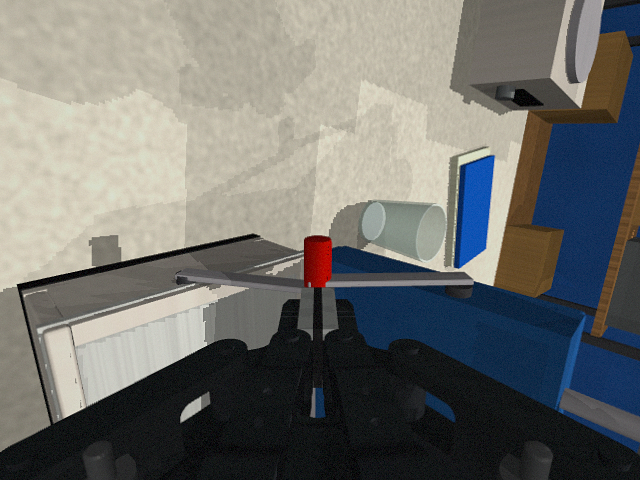

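The knob at (317,262) lines up with the closed fingers at column 318. I'll push along 45°.

>>> {"fn": "step_arm", "kwargs": {"moves": [{"x":-0.005,"y":0.03,"z":-0.03,"rx":0,"ry":0,"rz":0,"claw":0},{"x":-0.01,"y":0.06,"z":-0.065,"rx":0,"ry":0,"rz":0,"claw":0},{"x":-0.012,"y":0.08,"z":-0.085,"rx":0,"ry":0,"rz":0,"claw":0},{"x":-0.013,"y":0.09,"z":-0.094,"rx":0,"ry":0,"rz":0,"claw":0},{"x":-0.014,"y":0.098,"z":-0.101,"rx":0,"ry":0,"rz":0,"claw":0},{"x":-0.016,"y":0.106,"z":-0.108,"rx":0,"ry":0,"rz":0,"claw":0},{"x":-0.017,"y":0.114,"z":-0.115,"rx":0,"ry":0,"rz":0,"claw":0},{"x":-0.018,"y":0.12,"z":-0.12,"rx":0,"ry":0,"rz":0,"claw":0},{"x":-0.018,"y":0.12,"z":-0.12,"rx":0,"ry":0,"rz":0,"claw":0}]}}

```text
time: 7.95
tool_pos: [0.4377, 0.1759, 0.1354]
ee_rot: [[-0.11, 0.99, -0.092], [0.708, 0.143, 0.691], [0.698, 0.011, -0.716]]
ft_force: [-0.4, -11.1, 10.1]
width: 0.0001
```

Run:
```python
from h import *
s=manip.get_state(); print(s["time"],s["tool_pos"],loc(s["tool_pos"]),s["ft_force"])
p,d,c,X=snap("wrist","w6")
p,d,c,X=snap("top","t6")
red=(p[...,0]>110)&(p[...,1]<60)&(p[...,2]<60)
for b,s,ce in blobs(red,10): print("red",s,ce,loc(np.median(X[b],0)))
```

```text
7.95 [0.4377 0.1759 0.1354] [-0.1342  0.0498  0.1354] [ -0.3863 -11.0707  10.0981]
red [369 137  18  26 238] [377.3697 146.0714] [ 0.1497 -0.2784  0.143 ]
red [409 207  11  10  46] [412.7826 212.5   ] [ 0.013  -0.3454  0.0635]
red [269 213   9   5  16] [273.     215.6875] [ 0.0513 -0.0438  0.0833]
red [445 256  12  10  45] [448.7556 261.5111] [-0.106  -0.4016  0.0627]
red [231 300   7  17  60] [234.05 308.7 ] [-0.1317  0.0581  0.1386]
red [491 303  13  10  47] [495.8298 308.2979] [-0.2218 -0.4827  0.0618]
red [454 309  11  11  41] [457.3659 314.7317] [-0.2205 -0.3969  0.0624]
```

View pics/w6.png

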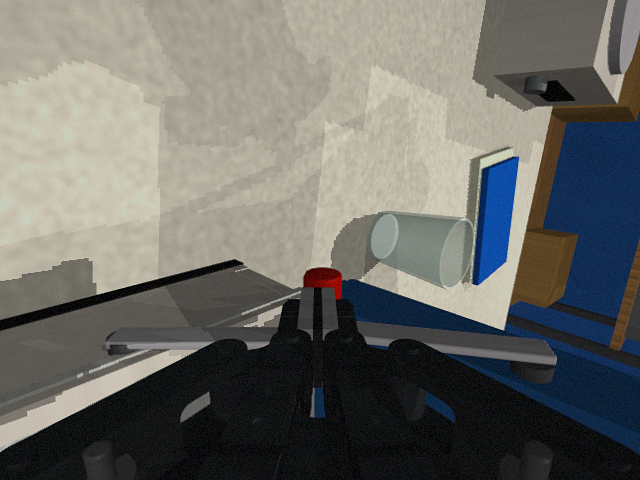

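The knob is now at local y 58, about 130 mm up (nominal locked is 57 and 131), and it resists with 15 N, so it is against its stop. I'll retreat, go upright and check.

>>> {"fn": "step_arm", "kwargs": {"moves": [{"x":0.01,"y":-0.06,"z":0.06,"rx":0,"ry":0,"rz":0,"claw":0},{"x":0.01,"y":-0.12,"z":0.12,"rx":0,"ry":0,"rz":0,"claw":0},{"x":0.01,"y":-0.18,"z":0.18,"rx":-0.1,"ry":-0.01,"rz":0,"claw":40},{"x":0.01,"y":-0.24,"z":0.24,"rx":-0.24,"ry":-0.03,"rz":0,"claw":40},{"x":0.01,"y":-0.3,"z":0.3,"rx":-0.38,"ry":-0.05,"rz":0,"claw":40},{"x":0.01,"y":-0.36,"z":0.3,"rx":-0.52,"ry":-0.07,"rz":0,"claw":40},{"x":0.01,"y":-0.4,"z":0.3,"rx":-0.66,"ry":-0.09,"rz":0,"claw":40},{"x":0.01,"y":-0.4,"z":0.3,"rx":-0.735,"ry":-0.1,"rz":0,"claw":40},{"x":0.01,"y":-0.4,"z":0.3,"rx":-0.735,"ry":-0.1,"rz":0,"claw":40}]}}

```text
time: 8.95
tool_pos: [0.4419, -0.0226, 0.2857]
ee_rot: [[-0.151, 0.989, 0.003], [0.989, 0.151, -0.005], [-0.006, 0.002, -1.0]]
ft_force: [-0.4, 0.5, -0.3]
width: 0.0404
```

```bash
cat >> h.py <<'E'
def survey(tag):
    s=manip.get_state(); print(s["time"],s["tool_pos"],s["ft_force"].round(1),s["width"].round(4),s["joint_positions"].round(1));print(s["ee_rot"].round(3))
    p,d,c,X=snap("top","t"+tag); Z=X[...,2]
    red=(p[...,0]>110)&(p[...,1]<60)&(p[...,2]<60)
    for b,st,ce in blobs(red,10):
        l=loc(np.median(X[b],0))
        if l[0]<-.12 and -.1<l[1]<.08: print("knob",l)
    for b,st,ce in blobs((Z>.08)&(Z<.125)&(p.max(2)<60),40):
        P=ray([ce],c,.115 if np.median(Z[b])>.105 else .095)[0]; print("black",ce,st[4],P,"loc",loc(P),"z",np.median(Z[b]))
    for b,st,ce in blobs((Z>.085)&(Z<.12)&(p.min(2)>150),40):
        print("white",ce,st[4],X[b].mean(0),"loc",loc(X[b].mean(0)))
    return p,d,c,X
E
python3 - <<'E'
from h import *
survey("7"); snap("scene","s7")
E
```

```text
Traceback (most recent call last):
  File "h.py", line 29, in survey
    s=manip.get_state(); print(s["time"],s["tool_pos"],s["ft_force"].round(1),s["width"].round(4),s["joint_positions"].round(1));print(s["ee_rot"].round(3))
                                                                              ^^^^^^^^^^^^^^^^
AttributeError: 'float' object has no attribute 'round'
```

```bash
sed -i 's/s\["width"\].round(4)/round(s["width"],4)/' h.py
python3 - <<'E'
from h import *
survey("7"); snap("scene","s7")
E
```

```text
8.95 [ 0.4419 -0.0226  0.2857] [-0.4  0.5 -0.3] 0.0404 [ -11.7    4.2  100.4   -0.3   75.2 -110.3]
[[-0.151  0.989  0.003]
 [ 0.989  0.151 -0.005]
 [-0.006  0.002 -1.   ]]
knob [-0.1321  0.0562  0.1387]
black [198.2623 247.2623] 854 [0.5686 0.2661 0.095 ] loc [0.0082 0.1207 0.095 ] z 0.09603444803145898
black [419.9745 204.8535] 157 [ 0.65  -0.205  0.095] loc [ 0.0225 -0.3572  0.095 ] z 0.09483904334745466
black [398.8519 242.8148] 162 [ 0.5692 -0.1558  0.095 ] loc [-0.0506 -0.2971  0.095 ] z 0.09506537897499351
black [457.108  255.0852] 176 [ 0.5406 -0.2778  0.095 ] loc [-0.0961 -0.4139  0.095 ] z 0.09491189909399006
black [213.4483 261.431 ] 58 [0.5381 0.2341 0.095 ] loc [-0.0265  0.0933  0.095 ] z 0.09245958627494441
black [505.1543 302.4971] 175 [ 0.4392 -0.3723  0.095 ] loc [-0.2098 -0.4932  0.095 ] z 0.09463591384306222
black [467.8769 309.6462] 130 [ 0.4263 -0.293   0.095 ] loc [-0.2114 -0.4129  0.095 ] z 0.09499704989009744
black [ 12.7134 449.353 ] 677 [0.1705 0.6327 0.095 ] loc [-0.3344  0.5397  0.095 ] z 0.09779982556007909
white [273.9453 205.3906] 128 [0.6506 0.1051 0.1151] loc [ 0.0667 -0.0503  0.1151]
white [301.6333 270.55  ] 60 [0.5158 0.0504 0.0865] loc [-0.0745 -0.0855  0.0865]
white [291.0411 286.3836] 73 [0.4831 0.0732 0.0865] loc [-0.1037 -0.0583  0.0865]
white [  2.3058 447.1488] 121 [0.1816 0.639  0.1187] loc [-0.3225  0.5443  0.1187]
```

View pics/s7.png

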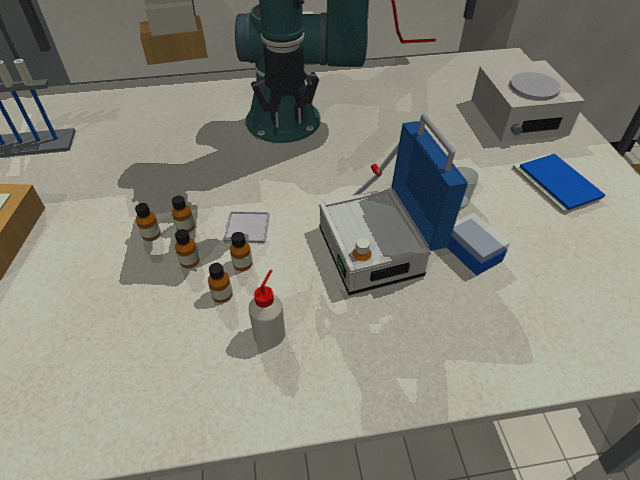

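View pics/t7.png

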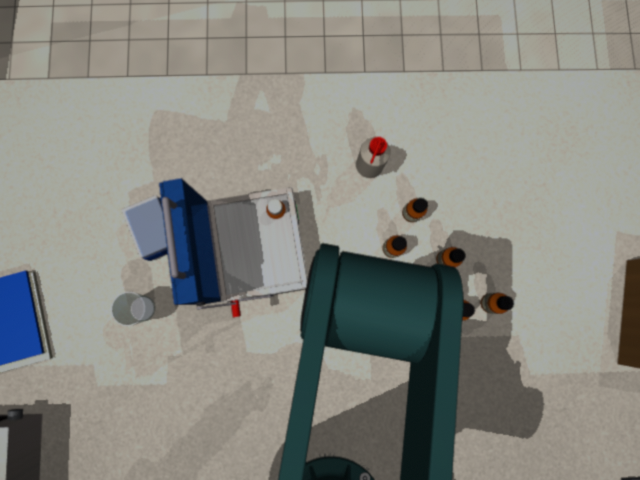

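The stay is locked: the knob stayed at local y 56 after the retreat and the lid is upright. The old bottle's white cap is at top-view (274,205), world (0.650, 0.105), which is cell 2. I'll fetch it.

>>> {"fn": "step_arm", "kwargs": {"moves": [{"x":0.1,"y":0.06,"z":0,"rx":0,"ry":0,"rz":0,"claw":42},{"x":0.2,"y":0.12,"z":0,"rx":0,"ry":0,"rz":0,"claw":42},{"x":0.3,"y":0.18,"z":0,"rx":0,"ry":0,"rz":0,"claw":42},{"x":0.38,"y":0.23,"z":-0.05,"rx":0,"ry":0,"rz":0,"claw":42},{"x":0.416,"y":0.256,"z":-0.14,"rx":0,"ry":0,"rz":0,"claw":42},{"x":0.416,"y":0.256,"z":-0.23,"rx":0,"ry":0,"rz":0,"claw":42},{"x":0.416,"y":0.256,"z":-0.29,"rx":0,"ry":0,"rz":0,"claw":42},{"x":0.416,"y":0.256,"z":-0.29,"rx":0,"ry":0,"rz":0,"claw":42}]}}

```text
time: 9.85
tool_pos: [0.6453, 0.1037, 0.1322]
ee_rot: [[-0.149, 0.989, -0.013], [0.989, 0.149, -0.002], [-0.0, -0.014, -1.0]]
ft_force: [-1.7, -0.8, -1.0]
width: 0.0421
```

Run:
```python
from h import *
p,d,c,X=snap("wrist","w8"); s=manip.get_state(); print(s["tool_pos"],loc(s["tool_pos"]))
Z=X[...,2]; L=loc(X)
m=(Z>.107)&(Z<.122)&(abs(L[...,0]-.066)<.03)&(abs(L[...,1]+.05)<.03)
for b,st,ce in blobs(m,100): print(ce,st,X[b].mean(0),X[b].min(0),X[b].max(0))
```

```text
[0.6475 0.1036 0.1361] [ 0.0634 -0.0513  0.1361]
[317.602  297.2512] [ 287  266   63   62 2990] [0.6488 0.1051 0.1134] [0.6351 0.0907 0.107 ] [0.6653 0.1202 0.116 ]
```

View pics/w8.png

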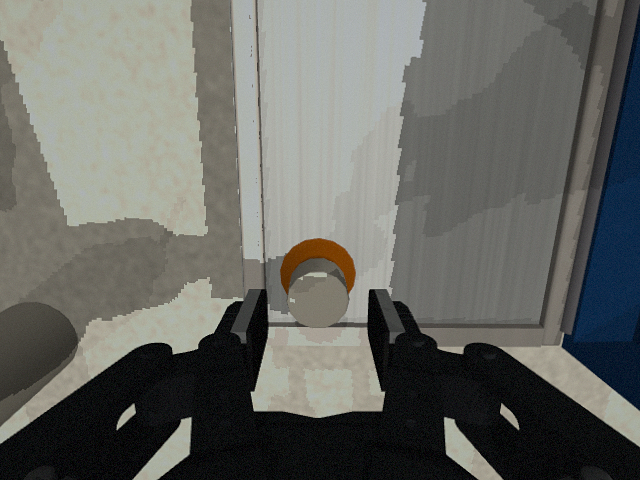

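The cap at (318,297) is centred between the pads. I'll descend, grip and lift.

>>> {"fn": "step_arm", "kwargs": {"moves": [{"x":0.005,"y":0.004,"z":-0.05,"rx":0,"ry":0,"rz":0,"claw":42},{"x":0.005,"y":0.004,"z":-0.092,"rx":0,"ry":0,"rz":0,"claw":42},{"x":0.005,"y":0.004,"z":-0.092,"rx":0,"ry":0,"rz":0,"claw":42},{"x":0.005,"y":0.004,"z":-0.092,"rx":0,"ry":0,"rz":0,"claw":20},{"x":0.005,"y":0.004,"z":-0.092,"rx":0,"ry":0,"rz":0,"claw":20},{"x":0.005,"y":0.004,"z":-0.092,"rx":0,"ry":0,"rz":0,"claw":20},{"x":0.005,"y":0.004,"z":-0.092,"rx":0,"ry":0,"rz":0,"claw":20}], "grip_force": 50}}

```text
time: 10.6
tool_pos: [0.6516, 0.1055, 0.0925]
ee_rot: [[-0.149, 0.989, -0.004], [0.989, 0.149, -0.002], [-0.002, -0.004, -1.0]]
ft_force: [0.4, -1.2, 7.0]
width: 0.0284
```

>>> {"fn": "step_arm", "kwargs": {"moves": [{"x":0,"y":0,"z":0.06,"rx":0,"ry":0,"rz":0,"claw":20},{"x":0,"y":0,"z":0.14,"rx":0,"ry":0,"rz":0,"claw":20},{"x":0,"y":0,"z":0.22,"rx":0,"ry":0,"rz":0,"claw":20},{"x":0,"y":0,"z":0.28,"rx":0,"ry":0,"rz":0,"claw":20},{"x":0,"y":0,"z":0.28,"rx":0,"ry":0,"rz":0,"claw":20}]}}

```text
time: 11.1
tool_pos: [0.6548, 0.1059, 0.2388]
ee_rot: [[-0.149, 0.989, 0.007], [0.989, 0.149, -0.001], [-0.002, 0.006, -1.0]]
ft_force: [1.3, 0.4, -0.5]
width: 0.0283
```

Run:
```python
from h import *
survey("9")
```

```text
11.1 [0.6548 0.1059 0.2388] [ 1.3  0.4 -0.5] 0.0283 [  3.3  25.2  77.9  -0.1  76.5 -95.3]
[[-0.149  0.989  0.007]
 [ 0.989  0.149 -0.001]
 [-0.002  0.006 -1.   ]]
black [419.9299 204.9172] 157 [ 0.6499 -0.2049  0.095 ] loc [ 0.0223 -0.3571  0.095 ] z 0.09491435767263666
black [398.7436 243.0769] 156 [ 0.5687 -0.1555  0.095 ] loc [-0.0511 -0.2968  0.095 ] z 0.09507839600784532
black [456.8503 255.1377] 167 [ 0.5405 -0.2772  0.095 ] loc [-0.0961 -0.4133  0.095 ] z 0.09478415566652736
black [504.9191 302.5607] 173 [ 0.439  -0.3718  0.095 ] loc [-0.2099 -0.4927  0.095 ] z 0.09441652140601386
black [466.2686 309.4914] 175 [ 0.4267 -0.2897  0.095 ] loc [-0.2105 -0.4096  0.095 ] z 0.09505866443789854
black [ 12.9705 449.6062] 645 [0.17   0.6322 0.095 ] loc [-0.3349  0.5392  0.095 ] z 0.09679199099792199
white [120.9524 307.7714] 105 [0.4463 0.4265 0.0896] loc [-0.0904  0.2966  0.0896]
white [  2.8287 452.1991] 216 [0.1721 0.6376 0.1185] loc [-0.3321  0.5442  0.1185]
```

View pics/t9.png

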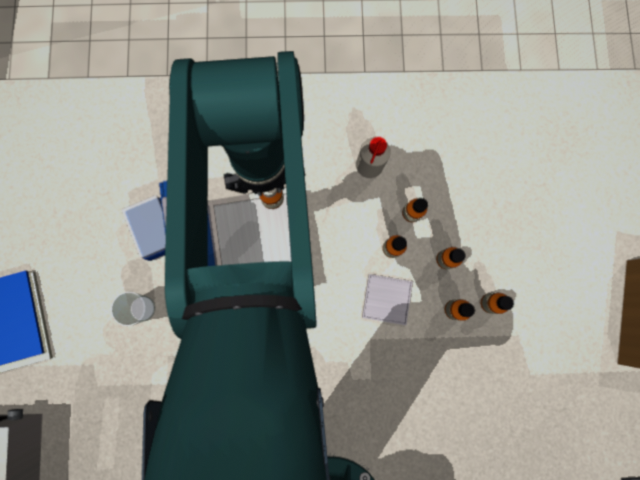

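The old bottle is held and clear of the chest. I'll carry it to the tray centre (0.4525, -0.140).

>>> {"fn": "step_arm", "kwargs": {"moves": [{"x":-0.03,"y":-0.036,"z":0,"rx":0,"ry":0,"rz":0,"claw":20},{"x":-0.08,"y":-0.097,"z":0,"rx":0,"ry":0,"rz":0,"claw":20},{"x":-0.14,"y":-0.17,"z":0,"rx":0,"ry":0,"rz":0,"claw":20},{"x":-0.2,"y":-0.243,"z":0,"rx":0,"ry":0,"rz":0,"claw":20},{"x":-0.26,"y":-0.316,"z":0,"rx":0,"ry":0,"rz":0,"claw":20},{"x":-0.32,"y":-0.389,"z":-0.02,"rx":0,"ry":0,"rz":0,"claw":20},{"x":-0.37,"y":-0.45,"z":-0.08,"rx":0,"ry":0,"rz":0,"claw":20},{"x":-0.405,"y":-0.492,"z":-0.14,"rx":0,"ry":0,"rz":0,"claw":20},{"x":-0.405,"y":-0.492,"z":-0.2,"rx":0,"ry":0,"rz":0,"claw":20},{"x":-0.405,"y":-0.492,"z":-0.26,"rx":0,"ry":0,"rz":0,"claw":20}]}}

```text
time: 12.15
tool_pos: [0.4488, -0.1404, 0.1039]
ee_rot: [[-0.147, 0.989, 0.0], [0.989, 0.147, -0.001], [-0.001, 0.0, -1.0]]
ft_force: [-1.1, 0.0, -2.1]
width: 0.0281
```

>>> {"fn": "step_arm", "kwargs": {"moves": [{"x":0,"y":0,"z":0,"rx":0,"ry":0,"rz":0,"claw":20},{"x":0,"y":0,"z":0,"rx":0,"ry":0,"rz":0,"claw":20}]}}

```text
time: 12.35
tool_pos: [0.4472, -0.1397, 0.103]
ee_rot: [[-0.147, 0.989, -0.003], [0.989, 0.147, 0.001], [0.002, -0.003, -1.0]]
ft_force: [-0.2, 0.1, -1.5]
width: 0.0287
```

>>> {"fn": "step_arm", "kwargs": {"moves": [{"x":0.01,"y":0,"z":-0.02,"rx":0,"ry":0,"rz":0,"claw":20},{"x":0.01,"y":0,"z":-0.04,"rx":0,"ry":0,"rz":0,"claw":20},{"x":0.01,"y":0,"z":-0.051,"rx":0,"ry":0,"rz":0,"claw":20},{"x":0.01,"y":0,"z":-0.051,"rx":0,"ry":0,"rz":0,"claw":20},{"x":0.01,"y":0,"z":-0.053,"rx":0,"ry":0,"rz":0,"claw":20},{"x":0.01,"y":0,"z":-0.053,"rx":0,"ry":0,"rz":0,"claw":20}]}}

```text
time: 12.95
tool_pos: [0.4522, -0.1397, 0.0767]
ee_rot: [[-0.147, 0.989, -0.003], [0.989, 0.147, 0.001], [0.001, -0.003, -1.0]]
ft_force: [0.8, 1.1, -1.5]
width: 0.0285
```

>>> {"fn": "step_arm", "kwargs": {"moves": [{"x":0,"y":0,"z":-0.003,"rx":0,"ry":0,"rz":0,"claw":20},{"x":0,"y":0,"z":-0.003,"rx":0,"ry":0,"rz":0,"claw":20},{"x":0,"y":0,"z":-0.003,"rx":0,"ry":0,"rz":0,"claw":45},{"x":0,"y":0,"z":-0.003,"rx":0,"ry":0,"rz":0,"claw":45},{"x":0,"y":0,"z":0.0,"rx":0,"ry":0,"rz":0,"claw":45},{"x":0,"y":0,"z":0.1,"rx":0,"ry":0,"rz":0,"claw":45},{"x":0,"y":0,"z":0.2,"rx":0,"ry":0,"rz":0,"claw":45},{"x":0,"y":0,"z":0.3,"rx":0,"ry":0,"rz":0,"claw":45},{"x":0,"y":0,"z":0.3,"rx":0,"ry":0,"rz":0,"claw":45}]}}

```text
time: 13.85
tool_pos: [0.4565, -0.1416, 0.2333]
ee_rot: [[-0.147, 0.989, 0.008], [0.989, 0.147, -0.004], [-0.006, 0.008, -1.0]]
ft_force: [0.6, -1.3, 0.4]
width: 0.0449
```

Run:
```python
from h import *
survey("10"); snap("wrist","w10")
```

```text
13.85 [ 0.4565 -0.1416  0.2333] [ 0.6 -1.3  0.4] 0.0449 [ -25.5   10.   101.3   -0.    68.1 -123.9]
[[-0.147  0.989  0.008]
 [ 0.989  0.147 -0.004]
 [-0.006  0.008 -1.   ]]
knob [-0.1339  0.0567  0.139 ]
black [201.0857 252.8852] 1132 [0.5566 0.2601 0.095 ] loc [-0.0045  0.1164  0.095 ] z 0.09377167343722198
black [420.0382 204.8471] 157 [ 0.65   -0.2051  0.095 ] loc [ 0.0225 -0.3573  0.095 ] z 0.09478831981165416
black [398.9394 242.9152] 165 [ 0.569 -0.156  0.095] loc [-0.0508 -0.2973  0.095 ] z 0.09495303396626543
black [ 12.6517 449.5755] 669 [0.1701 0.6328 0.095 ] loc [-0.3348  0.5398  0.095 ] z 0.0980207722131075
white [293.1702 216.6596] 47 [0.6314 0.0662 0.0866] loc [ 0.0422 -0.0861  0.0866]
white [294.9756 231.1707] 41 [0.6    0.0629 0.0864] loc [ 0.0106 -0.0849  0.0864]
white [299.4444 255.8889] 54 [0.5469 0.0544 0.0865] loc [-0.0431 -0.0859  0.0865]
white [280.3051 288.2797] 118 [0.4796 0.0957 0.0865] loc [-0.1039 -0.0355  0.0865]
white [  2.3115 444.3197] 122 [0.1868 0.6395 0.1185] loc [-0.3173  0.544   0.1185]
```

View pics/w10.png

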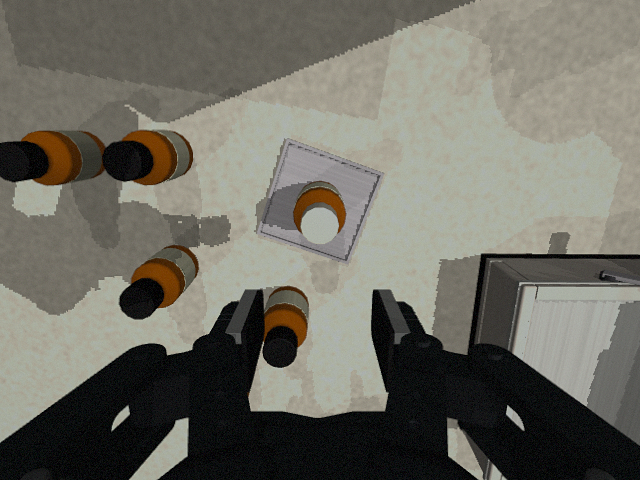

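View pics/t10.png

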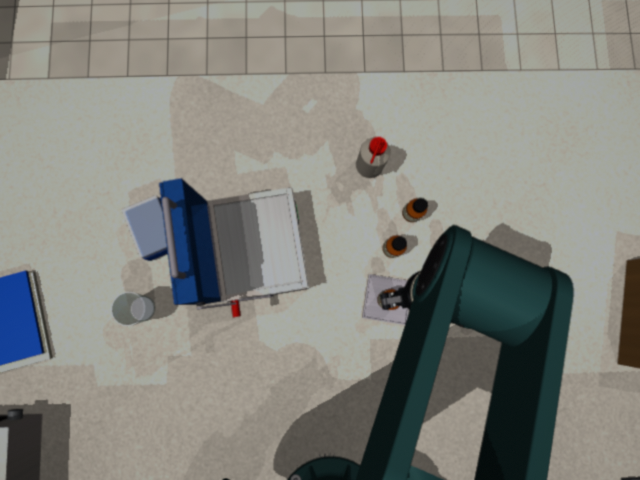

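The old bottle stands upright on the tray (wrist view: cap at (319,224), inside the tray outline). Next is the black-capped bottle at (0.569, -0.156). I'll also check the cell layout from depth.

>>> {"fn": "step_arm", "kwargs": {"moves": [{"x":0.1,"y":-0.01,"z":0,"rx":0,"ry":0,"rz":0,"claw":48},{"x":0.2,"y":-0.025,"z":-0.02,"rx":0,"ry":0,"rz":0,"claw":48},{"x":0.225,"y":-0.029,"z":-0.1,"rx":0,"ry":0,"rz":0,"claw":48},{"x":0.225,"y":-0.029,"z":-0.19,"rx":0,"ry":0,"rz":0,"claw":48},{"x":0.225,"y":-0.029,"z":-0.22,"rx":0,"ry":0,"rz":0,"claw":48},{"x":0.225,"y":-0.029,"z":-0.22,"rx":0,"ry":0,"rz":0,"claw":48}]}}

```text
time: 14.55
tool_pos: [0.5615, -0.1529, 0.1127]
ee_rot: [[-0.147, 0.989, -0.01], [0.989, 0.147, 0.004], [0.005, -0.009, -1.0]]
ft_force: [-0.3, 0.8, -0.0]
width: 0.0478
```

```bash
cat >> h.py <<'E'
def hover(tag):
    s=manip.get_state(); p,d,c,X=snap("wrist","w"+tag); t=s["tool_pos"]; print(s["time"],t,round(s["width"],4),s["ft_force"].round(1),s["joint_positions"].round(1))
    Z=X[...,2]; r=np.hypot(X[...,0]-t[0],X[...,1]-t[1])
    m=(Z>.088)&(Z<.1)&(p.max(2)<70)&(r<.045)
    for b,st,ce in blobs(m,100):
        q=X[b]; cc,rr=cv2.minEnclosingCircle((q[:,:2]*1000).astype(np.float32)); print("cap",ce,st,np.round(cc,1),round(rr,1),np.median(q[:,2]),"move",((np.array(cc)/1000-t[:2])/.5).round(3))
E
python3 - <<'E'
from h import *
hover("11")
p,d,c,X=snap("top"); L=loc(X)
for y in [-.06,-.03,-.016,0,.03,.05,.06,.07,.08]:
    print(y,[ (lambda m: round(float(np.median(L[...,2][m])),3) if m.any() else None)((abs(L[...,0]-x)<.003)&(abs(L[...,1]-y)<.003)&(L[...,2]<.2)) for x in (-.08,-.066,-.033,0,.033,.066,.08)])
E
```

```text
14.55 [ 0.5615 -0.1529  0.1127] 0.0478 [-0.3  0.8 -0. ] [ -22.    26.8   95.5   -0.    58.3 -120.4]
cap [304.8101 301.6535] [ 274  271   62   62 2886] [ 569.7 -156.7] 15.2 0.09363940310287266 move [ 0.016 -0.008]
-0.06 [0.08, 0.081, 0.081, 0.081, 0.08, 0.08, 0.08]
-0.03 [0.079, 0.08, 0.08, 0.079, 0.079, 0.079, 0.08]
-0.016 [0.079, 0.08, 0.079, 0.079, 0.08, 0.079, 0.079]
0 [0.079, 0.079, 0.08, 0.08, 0.079, 0.081, 0.079]
0.03 [0.079, 0.08, 0.08, 0.079, 0.079, 0.079, 0.08]
0.05 [0.079, 0.08, 0.078, 0.079, 0.081, 0.078, 0.08]
0.06 [0.079, 0.08, 0.079, 0.08, 0.079, 0.081, 0.079]
0.07 [0.078, 0.08, 0.08, 0.079, 0.08, 0.079, 0.081]
0.08 [0.083, 0.084, 0.082, 0.082, 0.083, 0.08, 0.082]
```

View pics/w11.png

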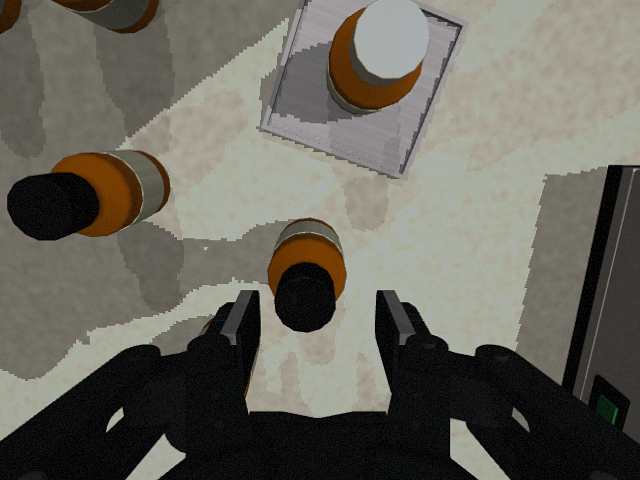

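The cap (305,302) is between the pads. The chest interior reads flat at 80 mm with streaks, even where the old bottle had stood, so a mist-like layer hides the cells. I'll place by the known geometry and use the force reading. Grip now.

>>> {"fn": "step_arm", "kwargs": {"moves": [{"x":0.016,"y":-0.008,"z":-0.04,"rx":0,"ry":0,"rz":0,"claw":48},{"x":0.016,"y":-0.008,"z":-0.08,"rx":0,"ry":0,"rz":0,"claw":48},{"x":0.016,"y":-0.008,"z":-0.08,"rx":0,"ry":0,"rz":0,"claw":48},{"x":0.016,"y":-0.008,"z":-0.08,"rx":0,"ry":0,"rz":0,"claw":20},{"x":0.016,"y":-0.008,"z":-0.08,"rx":0,"ry":0,"rz":0,"claw":20},{"x":0.016,"y":-0.008,"z":-0.08,"rx":0,"ry":0,"rz":0,"claw":20},{"x":0.016,"y":-0.008,"z":-0.08,"rx":0,"ry":0,"rz":0,"claw":20}]}}

```text
time: 15.35
tool_pos: [0.5736, -0.1585, 0.0784]
ee_rot: [[-0.147, 0.989, -0.0], [0.989, 0.147, -0.0], [-0.0, -0.0, -1.0]]
ft_force: [0.4, 1.7, 6.5]
width: 0.0285
```

>>> {"fn": "step_arm", "kwargs": {"moves": [{"x":0,"y":0,"z":0.06,"rx":0,"ry":0,"rz":0,"claw":20},{"x":0,"y":0,"z":0.14,"rx":0,"ry":0,"rz":0,"claw":20},{"x":0,"y":0,"z":0.23,"rx":0,"ry":0,"rz":0,"claw":20},{"x":0,"y":0,"z":0.32,"rx":0,"ry":0,"rz":0,"claw":20},{"x":0,"y":0,"z":0.32,"rx":0,"ry":0,"rz":0,"claw":20},{"x":0,"y":0,"z":0.32,"rx":0,"ry":0,"rz":0,"claw":20}]}}

```text
time: 15.95
tool_pos: [0.5743, -0.1587, 0.24]
ee_rot: [[-0.147, 0.989, 0.003], [0.989, 0.147, -0.002], [-0.002, 0.003, -1.0]]
ft_force: [-0.3, -0.1, -1.9]
width: 0.0278
```

```bash
cat >> h.py <<'E'
CELL={0:(-.066,-.049),1:(0,-.049),2:(.066,-.049),3:(-.066,.017),4:(0,.017),5:(.066,.017)}
def go(k):
    t=manip.get_state()["tool_pos"]; print("to cell",k,W(*CELL[k],0)[:2],"move",((W(*CELL[k],0)-t)[:2]/.5).round(3),"z now",t[2])
E
python3 - <<'E'
from h import *
s=manip.get_state(); print(s["time"],s["tool_pos"],s["ft_force"],s["width"])
p,d,c,X=snap("top","t12"); L=loc(X)
m=(L[...,2]>.083)&(L[...,2]<.089)&(abs(L[...,0])<.13)&(L[...,1]>-.11)&(L[...,1]<.06)
q=L[m]; print(m.sum(),np.percentile(q,[.5,99.5],axis=0))
print(cv2.minAreaRect((q[:,:2]*1000).astype(np.float32)))
# inner edges of front wall
f=q[(abs(q[:,0])<.08)&(q[:,1]<-.06)]; print("front wall y",np.percentile(f[:,1],[1,50,99]))
f=q[(q[:,0]>.08)&(abs(q[:,1]+.02)<.05)]; print("+x wall",np.percentile(f[:,0],[1,50,99]))
f=q[(q[:,0]<-.08)&(abs(q[:,1]+.02)<.05)]; print("-x wall",np.percentile(f[:,0],[1,50,99]))
for k in (5,4): go(k)
E
```

```text
15.95 [ 0.5743 -0.1587  0.24  ] [-0.2767 -0.1305 -1.907 ] 0.027817347276231554
1315 [[-0.1112 -0.092   0.083 ]
 [ 0.1081  0.059   0.0888]]
((-3.7985076904296875, -16.69208526611328), (225.6673583984375, 153.2218475341797), 0.006485347170382738)
front wall y [-0.0922 -0.086  -0.0623]
+x wall [0.0858 0.1022 0.1086]
-x wall [-0.1157 -0.1035 -0.0867]
to cell 5 [0.6405 0.1716] move [0.135 0.66 ] z now 0.23820873176447113
to cell 4 [0.5751 0.1623] move [0.004 0.641] z now 0.23820873176447113
```

View pics/t12.png

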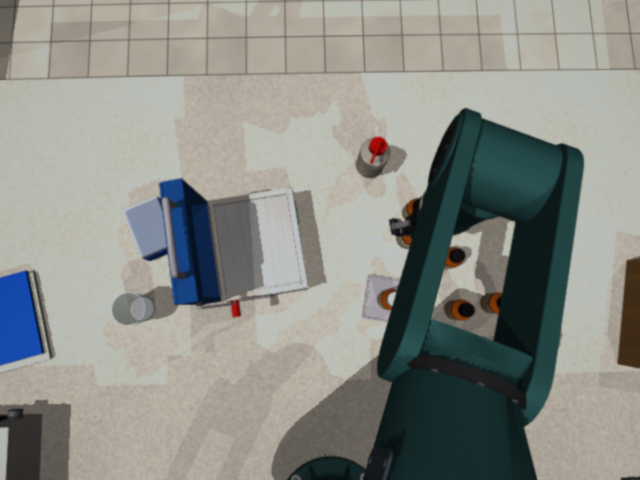

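```bash
cat >> h.py <<'E'
def held(tag):
    s=manip.get_state(); p,d,c,X=snap("wrist","w"+tag); t=s["tool_pos"]; print(s["time"],t,round(s["width"],4),s["ft_force"].round(1))
    Z=X[...,2]; r=np.hypot(X[...,0]-t[0],X[...,1]-t[1])
    m=(abs(Z-t[2]-.017)<.010)&(r<.03)
    for b,st,ce in blobs(m,150):
        q=X[b]; h=np.median(q[:,2]); cc,rr=cv2.minEnclosingCircle((q[:,:2]*1000).astype(np.float32)); print("held",ce.round(0),st,np.round(cc,1),round(rr,1),"top-tcp",(h-t[2]).round(4),"off",(np.array(cc)/1000-t[:2]).round(4))
E
python3 - <<'E'
from h import *
held("13")
E
```

```text
16.0 [ 0.5731 -0.1583  0.2382] 0.0279 [-0.5 -0.1 -1.8]
held [318. 314.] [ 238  274  160   93 6815] [ 566.6 -158.5] 27.7 top-tcp 0.0155 off [-0.0065 -0.0002]
```

View pics/w13.png

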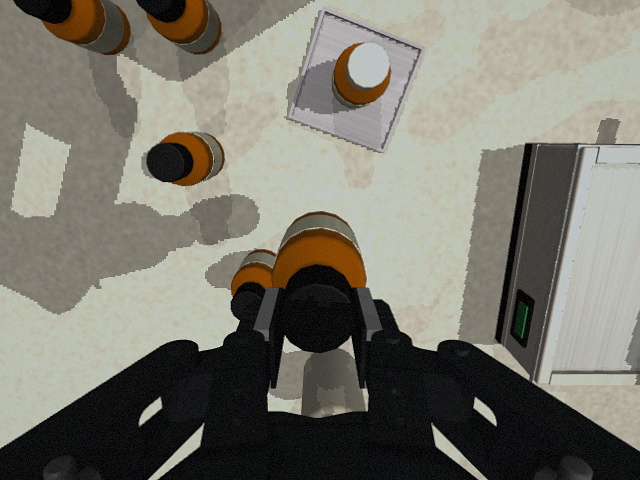

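Run:
```python
from h import *
c=vision.camera_params("wrist"); s=manip.get_state(); t=s["tool_pos"]
print(ray([(318,316),(318,285),(318,352),(282,316),(356,316)],c,t[2]+.0155)-t)
```

```text
[[-0.0044  0.0003  0.0155]
 [-0.0169 -0.0016  0.0155]
 [ 0.0109  0.0026  0.0155]
 [-0.0024 -0.0131  0.0155]
 [-0.0066  0.0145  0.0155]]
```

>>> {"fn": "step_arm", "kwargs": {"moves": [{"x":0.01,"y":0.04,"z":0,"rx":0,"ry":0,"rz":0,"claw":20},{"x":0.025,"y":0.11,"z":0,"rx":0,"ry":0,"rz":0,"claw":20},{"x":0.045,"y":0.19,"z":0,"rx":0,"ry":0,"rz":0,"claw":20},{"x":0.06,"y":0.27,"z":0,"rx":0,"ry":0,"rz":0,"claw":20},{"x":0.08,"y":0.35,"z":0,"rx":0,"ry":0,"rz":0,"claw":20},{"x":0.1,"y":0.43,"z":0,"rx":0,"ry":0,"rz":0,"claw":20},{"x":0.12,"y":0.51,"z":0,"rx":0,"ry":0,"rz":0,"claw":20},{"x":0.135,"y":0.59,"z":0,"rx":0,"ry":0,"rz":0,"claw":20},{"x":0.142,"y":0.65,"z":0,"rx":0,"ry":0,"rz":0,"claw":20},{"x":0.142,"y":0.66,"z":-0.04,"rx":0,"ry":0,"rz":0,"claw":20}]}}

```text
time: 17.05
tool_pos: [0.6445, 0.1761, 0.2171]
ee_rot: [[-0.15, 0.989, -0.0], [0.989, 0.15, 0.003], [0.003, 0.0, -1.0]]
ft_force: [0.2, -0.6, -2.1]
width: 0.028
```

>>> {"fn": "step_arm", "kwargs": {"moves": [{"x":0,"y":0,"z":0,"rx":0,"ry":0,"rz":0,"claw":20},{"x":0,"y":0,"z":0,"rx":0,"ry":0,"rz":0,"claw":20}]}}

```text
time: 17.25
tool_pos: [0.6431, 0.1761, 0.215]
ee_rot: [[-0.151, 0.989, -0.005], [0.989, 0.151, 0.002], [0.002, -0.004, -1.0]]
ft_force: [-0.3, 0.1, -1.1]
width: 0.0279
```

Run:
```python
from h import *
s=manip.get_state(); print(s["time"],s["tool_pos"],loc(s["tool_pos"]),s["ft_force"])
go(5)
```

```text
17.25 [0.6431 0.1761 0.215 ] [0.0692 0.0211 0.215 ] [-0.3335  0.0705 -1.0725]
to cell 5 [0.6405 0.1716] move [-0.005 -0.009] z now 0.21499311804548948
```

>>> {"fn": "step_arm", "kwargs": {"moves": [{"x":0.002,"y":-0.009,"z":-0.02,"rx":0,"ry":0,"rz":0,"claw":20},{"x":0.002,"y":-0.009,"z":-0.07,"rx":0,"ry":0,"rz":0,"claw":20},{"x":0.002,"y":-0.009,"z":-0.12,"rx":0,"ry":0,"rz":0,"claw":20},{"x":0.002,"y":-0.009,"z":-0.17,"rx":0,"ry":0,"rz":0,"claw":20},{"x":0.002,"y":-0.009,"z":-0.205,"rx":0,"ry":0,"rz":0,"claw":20},{"x":0.002,"y":-0.009,"z":-0.222,"rx":0,"ry":0,"rz":0,"claw":20},{"x":0.002,"y":-0.009,"z":-0.228,"rx":0,"ry":0,"rz":0,"claw":20},{"x":0.002,"y":-0.009,"z":-0.23,"rx":0,"ry":0,"rz":0,"claw":20},{"x":0.002,"y":-0.009,"z":-0.23,"rx":0,"ry":0,"rz":0,"claw":20}]}}

```text
time: 18.15
tool_pos: [0.6449, 0.1714, 0.1009]
ee_rot: [[-0.15, 0.989, -0.003], [0.989, 0.15, 0.002], [0.002, -0.003, -1.0]]
ft_force: [-0.4, 0.9, -1.1]
width: 0.0281
```

>>> {"fn": "step_arm", "kwargs": {"moves": [{"x":0,"y":0,"z":-0.004,"rx":0,"ry":0,"rz":0,"claw":20},{"x":0,"y":0,"z":-0.006,"rx":0,"ry":0,"rz":0,"claw":20},{"x":0,"y":0,"z":-0.006,"rx":0,"ry":0,"rz":0,"claw":20}]}}

```text
time: 18.45
tool_pos: [0.6453, 0.1716, 0.0985]
ee_rot: [[-0.151, 0.989, -0.002], [0.989, 0.151, 0.002], [0.002, -0.002, -1.0]]
ft_force: [-0.6, 0.6, 0.2]
width: 0.0281
```

The load has come off, so the bottle is on the floor. Release and lift.

>>> {"fn": "step_arm", "kwargs": {"moves": [{"x":0,"y":0,"z":0,"rx":0,"ry":0,"rz":0,"claw":44},{"x":0,"y":0,"z":0,"rx":0,"ry":0,"rz":0,"claw":44},{"x":0,"y":0,"z":0,"rx":0,"ry":0,"rz":0,"claw":44},{"x":0,"y":0,"z":0.08,"rx":0,"ry":0,"rz":0,"claw":44},{"x":0,"y":0,"z":0.16,"rx":0,"ry":0,"rz":0,"claw":44},{"x":0,"y":-0.04,"z":0.24,"rx":0,"ry":0,"rz":0,"claw":44},{"x":0,"y":-0.12,"z":0.26,"rx":0,"ry":0,"rz":0,"claw":44},{"x":0,"y":-0.22,"z":0.26,"rx":0,"ry":0,"rz":0,"claw":44},{"x":0,"y":-0.32,"z":0.26,"rx":0,"ry":0,"rz":0,"claw":44},{"x":0,"y":-0.42,"z":0.26,"rx":0,"ry":0,"rz":0,"claw":44}]}}

```text
time: 19.45
tool_pos: [0.6452, -0.04, 0.229]
ee_rot: [[-0.151, 0.988, -0.001], [0.988, 0.151, 0.002], [0.002, -0.001, -1.0]]
ft_force: [1.3, -0.3, -0.0]
width: 0.0439
```

Run:
```python
from h import *
survey("14")
```

```text
19.45 [ 0.6452 -0.04    0.229 ] [ 1.3 -0.3 -0. ] 0.0439 [  -9.7   24.5   80.5    0.1   75.  -108.5]
[[-0.151  0.988 -0.001]
 [ 0.988  0.151  0.002]
 [ 0.002 -0.001 -1.   ]]
knob [-0.132   0.0562  0.139 ]
black [194.8036 241.8697] 499 [0.5774 0.2688 0.115 ] loc [0.0172 0.1221 0.115 ] z 0.10708554762893889
black [242.4491 211.1557] 167 [0.6397 0.1707 0.115 ] loc [0.0651 0.0161 0.115 ] z 0.11444227333513174
black [456.9273 255.1394] 165 [ 0.5405 -0.2774  0.095 ] loc [-0.0962 -0.4135  0.095 ] z 0.09460869362331513
black [505.1954 302.523 ] 174 [ 0.4391 -0.3724  0.095 ] loc [-0.2099 -0.4933  0.095 ] z 0.0945330171028266
black [466.1921 309.5706] 177 [ 0.4266 -0.2895  0.095 ] loc [-0.2106 -0.4094  0.095 ] z 0.09523420090929759
black [ 12.8619 449.6889] 630 [0.1699 0.6324 0.095 ] loc [-0.3351  0.5394  0.095 ] z 0.09709563559924514
white [274.1475 192.2623] 61 [0.6857 0.1063 0.0864] loc [ 0.1016 -0.0541  0.0864]
white [255.7447 194.6383] 47 [0.6812 0.1458 0.0866] loc [ 0.1027 -0.0142  0.0866]
white [294.9083 227.3   ] 120 [0.6084 0.0629 0.0864] loc [ 0.019  -0.0861  0.0864]
white [284.4561 287.4737] 57 [0.4811 0.087  0.0864] loc [-0.1037 -0.0443  0.0864]
white [120.8774 308.1981] 106 [0.4454 0.4266 0.0897] loc [-0.0912  0.2969  0.0897]
white [  2.7393 452.6967] 211 [0.1712 0.6376 0.1187] loc [-0.333   0.5444  0.1187]
```

View pics/t14.png

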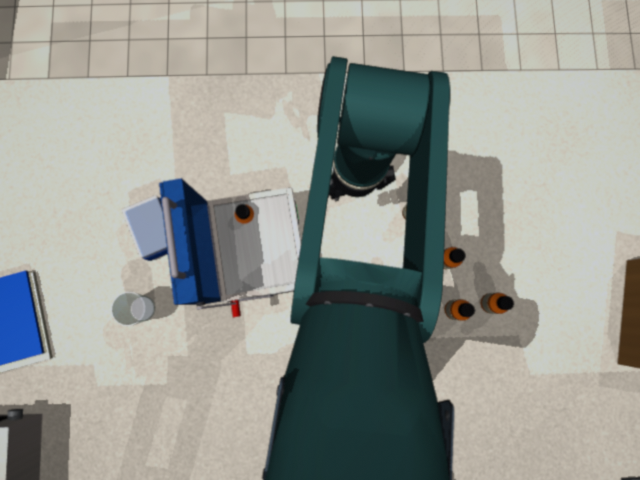

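Bottle one stands in cell 5 (cap top at 114 mm, local (65,16) mm). Next is the one at about (0.650, -0.205).

>>> {"fn": "step_arm", "kwargs": {"moves": [{"x":0.01,"y":-0.09,"z":0,"rx":0,"ry":0,"rz":0,"claw":48},{"x":0.01,"y":-0.19,"z":0,"rx":0,"ry":0,"rz":0,"claw":48},{"x":0.01,"y":-0.28,"z":-0.02,"rx":0,"ry":0,"rz":0,"claw":48},{"x":0.01,"y":-0.33,"z":-0.1,"rx":0,"ry":0,"rz":0,"claw":48},{"x":0.01,"y":-0.33,"z":-0.18,"rx":0,"ry":0,"rz":0,"claw":48},{"x":0.01,"y":-0.33,"z":-0.22,"rx":0,"ry":0,"rz":0,"claw":48},{"x":0.01,"y":-0.33,"z":-0.22,"rx":0,"ry":0,"rz":0,"claw":48}]}}

```text
time: 20.2
tool_pos: [0.6474, -0.2127, 0.1148]
ee_rot: [[-0.146, 0.989, -0.008], [0.989, 0.146, -0.001], [0.0, -0.008, -1.0]]
ft_force: [-0.3, 1.1, -0.2]
width: 0.0479
```

Run:
```python
from h import *
hover("15")
```

```text
20.2 [ 0.6474 -0.2127  0.1148] 0.0479 [-0.3  1.1 -0.2] [ -23.9   33.6   82.    -0.3   64.9 -122.2]
cap [327.496  295.5356] [ 298  266   61   60 2849] [ 651.9 -206.3] 15.1 0.09363688215266663 move [0.009 0.013]
```

View pics/w15.png

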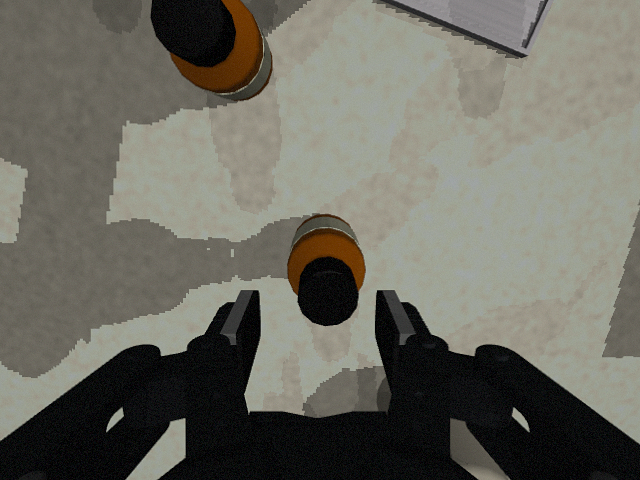

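The cap (328,296) is between the pads. Descend, grip and lift.

>>> {"fn": "step_arm", "kwargs": {"moves": [{"x":0.004,"y":0.013,"z":-0.04,"rx":0,"ry":0,"rz":0,"claw":48},{"x":0.004,"y":0.013,"z":-0.08,"rx":0,"ry":0,"rz":0,"claw":48},{"x":0.004,"y":0.013,"z":-0.08,"rx":0,"ry":0,"rz":0,"claw":48},{"x":0.004,"y":0.013,"z":-0.08,"rx":0,"ry":0,"rz":0,"claw":20},{"x":0.004,"y":0.013,"z":-0.08,"rx":0,"ry":0,"rz":0,"claw":20},{"x":0.004,"y":0.013,"z":-0.08,"rx":0,"ry":0,"rz":0,"claw":20},{"x":0.004,"y":0.013,"z":-0.08,"rx":0,"ry":0,"rz":0,"claw":20}]}}

```text
time: 20.95
tool_pos: [0.6529, -0.2072, 0.0795]
ee_rot: [[-0.147, 0.989, -0.001], [0.989, 0.147, -0.004], [-0.004, -0.001, -1.0]]
ft_force: [0.8, 0.4, 6.6]
width: 0.0282
```

>>> {"fn": "step_arm", "kwargs": {"moves": [{"x":0,"y":0,"z":0.06,"rx":0,"ry":0,"rz":0,"claw":20},{"x":0,"y":0,"z":0.14,"rx":0,"ry":0,"rz":0,"claw":20},{"x":0,"y":0,"z":0.23,"rx":0,"ry":0,"rz":0,"claw":20},{"x":0,"y":0,"z":0.32,"rx":0,"ry":0,"rz":0,"claw":20},{"x":0,"y":0,"z":0.32,"rx":0,"ry":0,"rz":0,"claw":20},{"x":0,"y":0,"z":0.32,"rx":0,"ry":0,"rz":0,"claw":20}]}}

```text
time: 21.55
tool_pos: [0.6535, -0.2076, 0.2414]
ee_rot: [[-0.147, 0.989, 0.002], [0.989, 0.147, -0.005], [-0.006, 0.001, -1.0]]
ft_force: [-0.2, 0.2, -2.6]
width: 0.0281
```

```bash
cat >> h.py <<'E'
def held2(tag,k):
    s=manip.get_state(); c=vision.camera_params("wrist"); p,d,c,X=snap("wrist","w"+tag); t=s["tool_pos"]
    r=np.hypot(X[...,0]-t[0],X[...,1]-t[1]); Z=X[...,2]
    m=(abs(Z-t[2]-.0165)<.004)&(r<.019); m[:,:285]=0; m[:,352:]=0
    h=np.median(Z[m]); q=X[m]
    off=np.array([(q[:,0].min()+q[:,0].max())/2,(q[:,1].min()+q[:,1].max())/2])-t[:2]
    print(s["time"],t,round(s["width"],4),s["ft_force"].round(1),"off",off.round(4),"top-tcp",round(h-t[2],4),"floor tcp z",round(t[2]-h+.095+.02,4))
    g=W(*CELL[k],0)[:2]-off; print("cell",k,"tcp xy",g.round(4),"move",((g-t[:2])/.5).round(3))
E
python3 - <<'E'
from h import *
held2("16",4)
E
```

```text
21.55 [ 0.6535 -0.2076  0.2414] 0.0281 [-0.2  0.2 -2.6] off [-0.0007  0.001 ] top-tcp 0.0141 floor tcp z 0.1009
cell 4 tcp xy [0.5758 0.1613] move [-0.155  0.738]
```

View pics/w16.png

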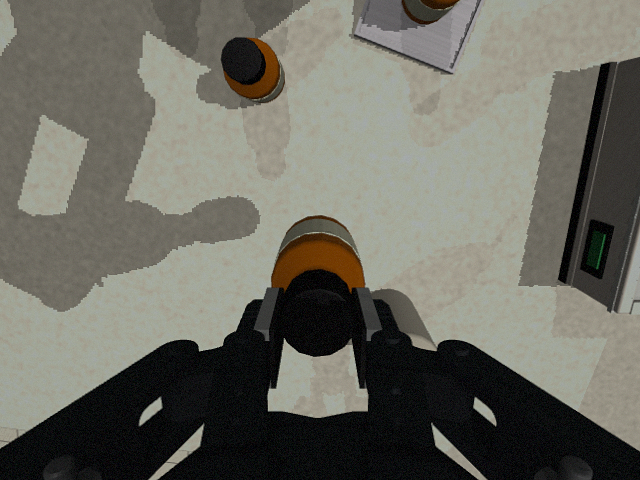

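>>> {"fn": "step_arm", "kwargs": {"moves": [{"x":-0.01,"y":0.04,"z":0,"rx":0,"ry":0,"rz":0,"claw":20},{"x":-0.025,"y":0.12,"z":0,"rx":0,"ry":0,"rz":0,"claw":20},{"x":-0.045,"y":0.2,"z":0,"rx":0,"ry":0,"rz":0,"claw":20},{"x":-0.06,"y":0.28,"z":0,"rx":0,"ry":0,"rz":0,"claw":20},{"x":-0.075,"y":0.36,"z":0,"rx":0,"ry":0,"rz":0,"claw":20},{"x":-0.09,"y":0.44,"z":0,"rx":0,"ry":0,"rz":0,"claw":20},{"x":-0.11,"y":0.52,"z":0,"rx":0,"ry":0,"rz":0,"claw":20},{"x":-0.13,"y":0.6,"z":0,"rx":0,"ry":0,"rz":0,"claw":20},{"x":-0.145,"y":0.68,"z":0,"rx":0,"ry":0,"rz":0,"claw":20},{"x":-0.153,"y":0.733,"z":-0.02,"rx":0,"ry":0,"rz":0,"claw":20}]}}

```text
time: 22.6
tool_pos: [0.5734, 0.1628, 0.2284]
ee_rot: [[-0.148, 0.989, -0.003], [0.989, 0.148, -0.003], [-0.002, -0.004, -1.0]]
ft_force: [1.1, -0.6, -1.2]
width: 0.0281
```

>>> {"fn": "step_arm", "kwargs": {"moves": [{"x":0,"y":0,"z":0,"rx":0,"ry":0,"rz":0,"claw":20},{"x":0,"y":0,"z":0,"rx":0,"ry":0,"rz":0,"claw":20}]}}

```text
time: 22.8
tool_pos: [0.571, 0.1638, 0.2265]
ee_rot: [[-0.151, 0.989, -0.008], [0.989, 0.151, -0.004], [-0.003, -0.008, -1.0]]
ft_force: [-0.4, -1.3, -1.6]
width: 0.028
```

>>> {"fn": "step_arm", "kwargs": {"moves": [{"x":0.012,"y":-0.004,"z":-0.02,"rx":0,"ry":0,"rz":0,"claw":20},{"x":0.012,"y":-0.004,"z":-0.07,"rx":0,"ry":0,"rz":0,"claw":20},{"x":0.012,"y":-0.004,"z":-0.13,"rx":0,"ry":0,"rz":0,"claw":20},{"x":0.012,"y":-0.004,"z":-0.19,"rx":0,"ry":0,"rz":0,"claw":20},{"x":0.012,"y":-0.004,"z":-0.23,"rx":0,"ry":0,"rz":0,"claw":20},{"x":0.012,"y":-0.004,"z":-0.246,"rx":0,"ry":0,"rz":0,"claw":20},{"x":0.012,"y":-0.004,"z":-0.252,"rx":0,"ry":0,"rz":0,"claw":20},{"x":0.012,"y":-0.004,"z":-0.255,"rx":0,"ry":0,"rz":0,"claw":20},{"x":0.012,"y":-0.004,"z":-0.255,"rx":0,"ry":0,"rz":0,"claw":20}]}}

```text
time: 23.7
tool_pos: [0.5779, 0.1609, 0.1]
ee_rot: [[-0.15, 0.989, -0.007], [0.989, 0.15, -0.004], [-0.003, -0.007, -1.0]]
ft_force: [-0.4, 0.2, -2.0]
width: 0.0279
```

>>> {"fn": "step_arm", "kwargs": {"moves": [{"x":0,"y":0,"z":-0.003,"rx":0,"ry":0,"rz":0,"claw":20},{"x":0,"y":0,"z":-0.006,"rx":0,"ry":0,"rz":0,"claw":20},{"x":0,"y":0,"z":-0.006,"rx":0,"ry":0,"rz":0,"claw":20}]}}

```text
time: 24.0
tool_pos: [0.5795, 0.1607, 0.0996]
ee_rot: [[-0.15, 0.989, -0.003], [0.989, 0.149, -0.004], [-0.003, -0.004, -1.0]]
ft_force: [-4.0, -0.4, 14.2]
width: 0.0279
```

14 N with the base at about 20 mm means it is on the floor. I'll ease up, release and lift.

>>> {"fn": "step_arm", "kwargs": {"moves": [{"x":0,"y":0,"z":0.001,"rx":0,"ry":0,"rz":0,"claw":20},{"x":0,"y":0,"z":0.001,"rx":0,"ry":0,"rz":0,"claw":44},{"x":0,"y":0,"z":0.001,"rx":0,"ry":0,"rz":0,"claw":44},{"x":0,"y":0,"z":0.001,"rx":0,"ry":0,"rz":0,"claw":44},{"x":0,"y":0,"z":0.08,"rx":0,"ry":0,"rz":0,"claw":44},{"x":0,"y":0,"z":0.16,"rx":0,"ry":0,"rz":0,"claw":44},{"x":0,"y":-0.05,"z":0.24,"rx":0,"ry":0,"rz":0,"claw":44},{"x":0,"y":-0.14,"z":0.26,"rx":0,"ry":0,"rz":0,"claw":44},{"x":0,"y":-0.24,"z":0.26,"rx":0,"ry":0,"rz":0,"claw":44},{"x":0,"y":-0.34,"z":0.26,"rx":0,"ry":0,"rz":0,"claw":48}]}}

```text
time: 25.0
tool_pos: [0.5797, -0.0106, 0.2304]
ee_rot: [[-0.151, 0.989, -0.001], [0.989, 0.151, -0.004], [-0.004, -0.002, -1.0]]
ft_force: [0.2, 0.3, -0.9]
width: 0.0479
```

Run:
```python
from h import *
survey("17")
```

```text
25.0 [ 0.5797 -0.0106  0.2304] [ 0.2  0.3 -0.9] 0.0479 [  -7.7   19.    89.1   -0.2   72.  -106.3]
[[-0.151  0.989 -0.001]
 [ 0.989  0.151 -0.004]
 [-0.004 -0.002 -1.   ]]
knob [-0.132   0.0561  0.1388]
black [195.0551 241.7371] 544 [0.5776 0.2682 0.115 ] loc [0.0174 0.1215 0.115 ] z 0.10564203022366751
black [242.5057 211.0805] 174 [0.6399 0.1705 0.115 ] loc [0.0653 0.016  0.115 ] z 0.11462197887746789
black [248.5322 239.8246] 171 [0.5793 0.1583 0.115 ] loc [0.0036 0.0124 0.115 ] z 0.11484675643205121
black [457.0361 255.1566] 166 [ 0.5404 -0.2776  0.095 ] loc [-0.0962 -0.4137  0.095 ] z 0.0952315429029547
black [465.0495 309.7802] 182 [ 0.4262 -0.2871  0.095 ] loc [-0.2107 -0.407   0.095 ] z 0.09525662371573893
black [486.5419 308.4413] 179 [ 0.4279 -0.3323  0.095 ] loc [-0.2154 -0.452   0.095 ] z 0.0947850892516107
black [ 12.8645 449.9041] 657 [0.1695 0.6324 0.095 ] loc [-0.3355  0.5395  0.095 ] z 0.0976388481216038
white [269.2212 192.9381] 113 [0.6844 0.1169 0.0864] loc [ 0.1018 -0.0434  0.0864]
white [260.2319 291.2464] 69 [0.4743 0.1378 0.0866] loc [-0.1032  0.0069  0.0866]
white [120.7529 307.6353] 85 [0.4466 0.4268 0.0899] loc [-0.09    0.2969  0.0899]
white [  3.2805 436.378 ] 82 [0.2016 0.6384 0.1185] loc [-0.3028  0.5409  0.1185]
white [  2.7021 454.2766] 47 [0.1682 0.6375 0.1187] loc [-0.336   0.5447  0.1187]
white [  2.1864 470.2203] 59 [0.1386 0.637  0.1185] loc [-0.3654  0.5484  0.1185]
```

View pics/t17.png

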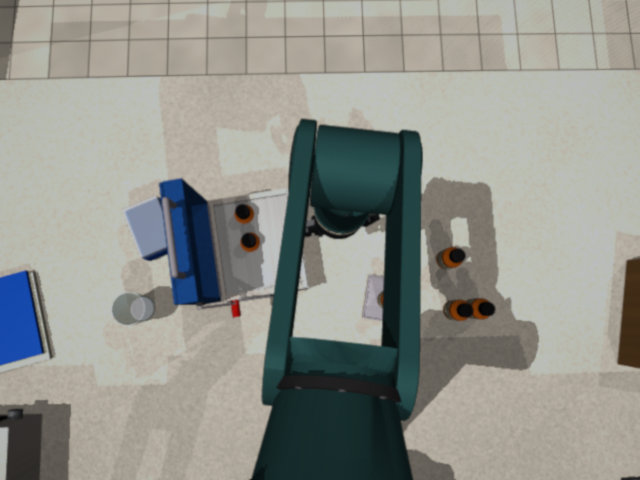

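The two placed bottles stand in cells 5 and 4. The knock has happened: one bench bottle moved to (0.428, -0.332) and now touches its neighbour at (0.426, -0.287). I'll take the clear one at (0.540, -0.278) first.

>>> {"fn": "step_arm", "kwargs": {"moves": [{"x":-0.015,"y":-0.09,"z":0,"rx":0,"ry":0,"rz":0,"claw":48},{"x":-0.03,"y":-0.19,"z":0,"rx":0,"ry":0,"rz":0,"claw":48},{"x":-0.045,"y":-0.29,"z":0,"rx":0,"ry":0,"rz":0,"claw":48},{"x":-0.06,"y":-0.39,"z":0,"rx":0,"ry":0,"rz":0,"claw":48},{"x":-0.07,"y":-0.48,"z":-0.02,"rx":0,"ry":0,"rz":0,"claw":48},{"x":-0.079,"y":-0.534,"z":-0.1,"rx":0,"ry":0,"rz":0,"claw":48},{"x":-0.079,"y":-0.534,"z":-0.19,"rx":0,"ry":0,"rz":0,"claw":48},{"x":-0.079,"y":-0.534,"z":-0.225,"rx":0,"ry":0,"rz":0,"claw":48},{"x":-0.079,"y":-0.534,"z":-0.225,"rx":0,"ry":0,"rz":0,"claw":48},{"x":-0.079,"y":-0.534,"z":-0.225,"rx":0,"ry":0,"rz":0,"claw":48}]}}

```text
time: 26.05
tool_pos: [0.5405, -0.2856, 0.1175]
ee_rot: [[-0.147, 0.989, -0.002], [0.989, 0.147, -0.01], [-0.009, -0.004, -1.0]]
ft_force: [-0.2, 0.8, 0.6]
width: 0.048
```

Run:
```python
from h import *
hover("18")
```

```text
26.05 [ 0.5405 -0.2856  0.1175] 0.048 [-0.2  0.8  0.6] [ -34.    28.1   92.1   -0.6   59.6 -132.2]
cap [328.1246 285.7061] [ 298  256   61   60 2800] [ 541.  -279.5] 15.1 0.09362550249392777 move [0.001 0.012]
```

View pics/w18.png

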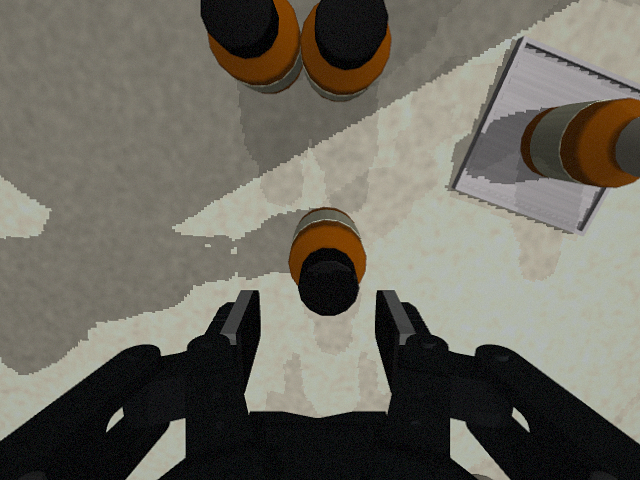

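The cap (328,286) is between the pads. Descend, grip and lift.

>>> {"fn": "step_arm", "kwargs": {"moves": [{"x":-0.001,"y":0.012,"z":-0.04,"rx":0,"ry":0,"rz":0,"claw":48},{"x":-0.001,"y":0.012,"z":-0.086,"rx":0,"ry":0,"rz":0,"claw":48},{"x":-0.001,"y":0.012,"z":-0.086,"rx":0,"ry":0,"rz":0,"claw":48},{"x":-0.001,"y":0.012,"z":-0.086,"rx":0,"ry":0,"rz":0,"claw":20},{"x":-0.001,"y":0.012,"z":-0.086,"rx":0,"ry":0,"rz":0,"claw":20},{"x":-0.001,"y":0.012,"z":-0.086,"rx":0,"ry":0,"rz":0,"claw":20},{"x":-0.001,"y":0.012,"z":-0.086,"rx":0,"ry":0,"rz":0,"claw":20}]}}

```text
time: 26.8
tool_pos: [0.5423, -0.2808, 0.0775]
ee_rot: [[-0.147, 0.989, 0.003], [0.989, 0.148, -0.013], [-0.013, 0.001, -1.0]]
ft_force: [0.5, 0.8, 7.2]
width: 0.0283
```

>>> {"fn": "step_arm", "kwargs": {"moves": [{"x":0,"y":0,"z":0.06,"rx":0,"ry":0,"rz":0,"claw":20},{"x":0,"y":0,"z":0.14,"rx":0,"ry":0,"rz":0,"claw":20},{"x":0,"y":0,"z":0.23,"rx":0,"ry":0,"rz":0,"claw":20},{"x":0,"y":0,"z":0.32,"rx":0,"ry":0,"rz":0,"claw":20},{"x":0,"y":0,"z":0.32,"rx":0,"ry":0,"rz":0,"claw":20},{"x":0,"y":0,"z":0.32,"rx":0,"ry":0,"rz":0,"claw":20}]}}

```text
time: 27.4
tool_pos: [0.5429, -0.2813, 0.2393]
ee_rot: [[-0.147, 0.989, 0.006], [0.989, 0.147, -0.015], [-0.015, 0.003, -1.0]]
ft_force: [-0.2, -0.9, -1.2]
width: 0.0282
```

Run:
```python
from h import *
held2("19",2)
```

```text
27.4 [ 0.5429 -0.2813  0.2393] 0.0282 [-0.2 -0.9 -1.2] off [-0.0007  0.0011] top-tcp 0.0161 floor tcp z 0.0989
cell 2 tcp xy [0.6505 0.1052] move [0.215 0.773]
```

View pics/w19.png

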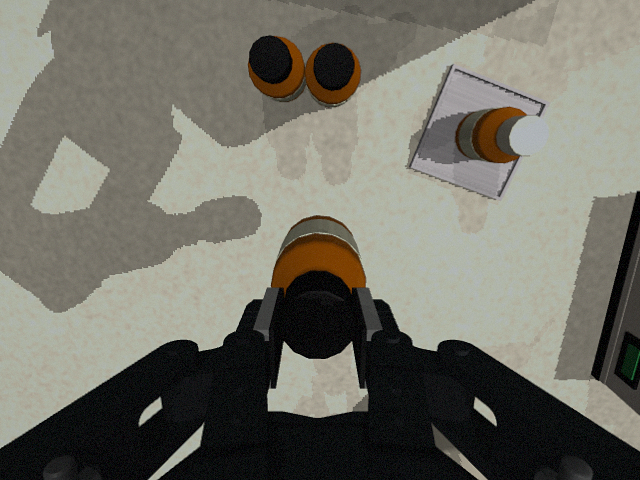

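>>> {"fn": "step_arm", "kwargs": {"moves": [{"x":0.015,"y":0.05,"z":0,"rx":0,"ry":0,"rz":0,"claw":20},{"x":0.037,"y":0.13,"z":0,"rx":0,"ry":0,"rz":0,"claw":20},{"x":0.06,"y":0.21,"z":0,"rx":0,"ry":0,"rz":0,"claw":20},{"x":0.083,"y":0.295,"z":0,"rx":0,"ry":0,"rz":0,"claw":20},{"x":0.105,"y":0.38,"z":0,"rx":0,"ry":0,"rz":0,"claw":20},{"x":0.13,"y":0.465,"z":0,"rx":0,"ry":0,"rz":0,"claw":20},{"x":0.155,"y":0.55,"z":0,"rx":0,"ry":0,"rz":0,"claw":20},{"x":0.18,"y":0.635,"z":0,"rx":0,"ry":0,"rz":0,"claw":20},{"x":0.205,"y":0.71,"z":0,"rx":0,"ry":0,"rz":0,"claw":20},{"x":0.217,"y":0.765,"z":0,"rx":0,"ry":0,"rz":0,"claw":20}]}}

```text
time: 28.45
tool_pos: [0.6495, 0.1045, 0.2347]
ee_rot: [[-0.149, 0.989, -0.001], [0.989, 0.149, -0.012], [-0.012, -0.003, -1.0]]
ft_force: [0.3, -0.6, -1.0]
width: 0.028
```

>>> {"fn": "step_arm", "kwargs": {"moves": [{"x":0,"y":0,"z":0,"rx":0,"ry":0,"rz":0,"claw":20},{"x":0,"y":0,"z":0,"rx":0,"ry":0,"rz":0,"claw":20}]}}

```text
time: 28.65
tool_pos: [0.6479, 0.1051, 0.232]
ee_rot: [[-0.151, 0.989, -0.006], [0.989, 0.151, -0.013], [-0.012, -0.008, -1.0]]
ft_force: [-0.1, -0.2, -1.6]
width: 0.0279
```

>>> {"fn": "step_arm", "kwargs": {"moves": [{"x":0.007,"y":0.002,"z":-0.02,"rx":0,"ry":0,"rz":0,"claw":20},{"x":0.007,"y":0.002,"z":-0.08,"rx":0,"ry":0,"rz":0,"claw":20},{"x":0.007,"y":0.002,"z":-0.14,"rx":0,"ry":0,"rz":0,"claw":20},{"x":0.007,"y":0.002,"z":-0.2,"rx":0,"ry":0,"rz":0,"claw":20},{"x":0.007,"y":0.002,"z":-0.24,"rx":0,"ry":0,"rz":0,"claw":20},{"x":0.007,"y":0.002,"z":-0.256,"rx":0,"ry":0,"rz":0,"claw":20},{"x":0.007,"y":0.002,"z":-0.262,"rx":0,"ry":0,"rz":0,"claw":20},{"x":0.007,"y":0.002,"z":-0.266,"rx":0,"ry":0,"rz":0,"claw":20},{"x":0.007,"y":0.002,"z":-0.266,"rx":0,"ry":0,"rz":0,"claw":20}]}}

```text
time: 29.55
tool_pos: [0.6521, 0.1058, 0.0999]
ee_rot: [[-0.15, 0.989, -0.005], [0.989, 0.15, -0.013], [-0.012, -0.007, -1.0]]
ft_force: [-0.4, 0.2, -1.0]
width: 0.0282
```

>>> {"fn": "step_arm", "kwargs": {"moves": [{"x":0,"y":0,"z":-0.003,"rx":0,"ry":0,"rz":0,"claw":20},{"x":0,"y":0,"z":-0.005,"rx":0,"ry":0,"rz":0,"claw":20},{"x":0,"y":0,"z":-0.005,"rx":0,"ry":0,"rz":0,"claw":20}]}}

```text
time: 29.85
tool_pos: [0.6523, 0.1059, 0.0978]
ee_rot: [[-0.15, 0.989, -0.004], [0.989, 0.15, -0.013], [-0.012, -0.006, -1.0]]
ft_force: [-1.1, -0.5, -2.2]
width: 0.028
```

>>> {"fn": "step_arm", "kwargs": {"moves": [{"x":0,"y":0,"z":-0.003,"rx":0,"ry":0,"rz":0,"claw":20},{"x":0,"y":0,"z":-0.005,"rx":0,"ry":0,"rz":0,"claw":20},{"x":0,"y":0,"z":-0.005,"rx":0,"ry":0,"rz":0,"claw":20}]}}

```text
time: 30.15
tool_pos: [0.6531, 0.106, 0.0978]
ee_rot: [[-0.151, 0.989, -0.002], [0.989, 0.151, -0.013], [-0.012, -0.004, -1.0]]
ft_force: [-3.3, -0.2, 12.8]
width: 0.0279
```

It is on the floor. Release, lift and head back.

>>> {"fn": "step_arm", "kwargs": {"moves": [{"x":0,"y":0,"z":0.002,"rx":0,"ry":0,"rz":0,"claw":20},{"x":0,"y":0,"z":0.002,"rx":0,"ry":0,"rz":0,"claw":44},{"x":0,"y":0,"z":0.002,"rx":0,"ry":0,"rz":0,"claw":44},{"x":0,"y":0,"z":0.002,"rx":0,"ry":0,"rz":0,"claw":44},{"x":0,"y":0,"z":0.08,"rx":0,"ry":0,"rz":0,"claw":44},{"x":0,"y":0,"z":0.16,"rx":0,"ry":0,"rz":0,"claw":44},{"x":-0.03,"y":-0.05,"z":0.24,"rx":0.012,"ry":0,"rz":0,"claw":44},{"x":-0.08,"y":-0.12,"z":0.26,"rx":0.012,"ry":0,"rz":0,"claw":44},{"x":-0.13,"y":-0.2,"z":0.26,"rx":0.012,"ry":0,"rz":0,"claw":44},{"x":-0.18,"y":-0.28,"z":0.26,"rx":0.012,"ry":0,"rz":0,"claw":48}]}}

```text
time: 31.15
tool_pos: [0.5625, -0.0351, 0.2284]
ee_rot: [[-0.152, 0.988, -0.0], [0.988, 0.152, -0.001], [-0.001, -0.001, -1.0]]
ft_force: [0.1, -1.1, -0.9]
width: 0.048
```

Run:
```python
from h import *
survey("20")
```

```text
31.15 [ 0.5625 -0.0351  0.2284] [ 0.1 -1.1 -0.9] 0.048 [ -10.6   17.7   91.3   -0.1   71.  -109.3]
[[-0.152  0.988 -0.   ]
 [ 0.988  0.152 -0.001]
 [-0.001 -0.001 -1.   ]]
knob [-0.1321  0.0563  0.1392]
black [195.3512 240.4244] 615 [0.5832 0.2724 0.095 ] loc [0.0235 0.1248 0.095 ] z 0.10227284000912122
black [274.1747 205.8193] 166 [0.6497 0.1047 0.115 ] loc [ 0.0657 -0.0506  0.115 ] z 0.11435591512836918
black [242.3652 211.0506] 178 [0.64   0.1708 0.115 ] loc [0.0654 0.0163 0.115 ] z 0.11448226278768997
black [248.3955 239.9435] 177 [0.5791 0.1586 0.115 ] loc [0.0034 0.0127 0.115 ] z 0.11476820444760959
black [465.0217 309.7065] 184 [ 0.4264 -0.287   0.095 ] loc [-0.2105 -0.407   0.095 ] z 0.09493419903413769
black [486.6927 308.5363] 179 [ 0.4277 -0.3326  0.095 ] loc [-0.2156 -0.4523  0.095 ] z 0.0945527852416596
black [ 12.7634 449.4962] 655 [0.1702 0.6326 0.095 ] loc [-0.3347  0.5396  0.095 ] z 0.09761573895010384
white [280.7955 191.8182] 88 [0.6864 0.0919 0.0865] loc [ 0.1002 -0.0683  0.0865]
white [296.0864 235.0247] 81 [0.5916 0.0607 0.0867] loc [ 0.0021 -0.0859  0.0867]
white [299.9773 257.75  ] 44 [0.5429 0.0534 0.0866] loc [-0.0472 -0.0863  0.0866]
white [294.8293 285.7805] 41 [0.4841 0.0653 0.0865] loc [-0.1037 -0.0663  0.0865]
white [261.2133 291.12  ] 75 [0.4745 0.1357 0.0864] loc [-0.1033  0.0048  0.0864]
white [120.2763 307.1974] 76 [0.4475 0.4278 0.0899] loc [-0.089   0.2978  0.0899]
white [394.219  298.9635] 137 [ 0.4519 -0.1398  0.0992] loc [-0.1645 -0.2648  0.0992]
white [  3.3443 433.4754] 61 [0.2071 0.6385 0.1186] loc [-0.2973  0.5402  0.1186]
white [  2.6063 458.8346] 127 [0.1597 0.6374 0.1185] loc [-0.3444  0.5458  0.1185]
```

View pics/t20.png

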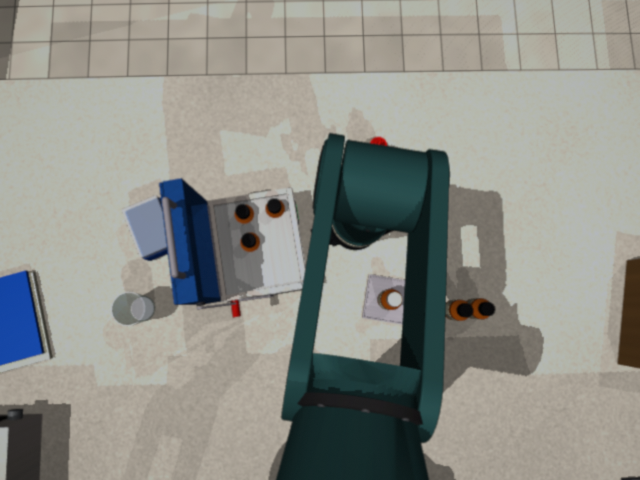

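Three bottles stand in the chest. I'll turn the tool 90° so the jaws straddle the touching pair crosswise, and go to (0.428, -0.333).

>>> {"fn": "step_arm", "kwargs": {"moves": [{"x":-0.03,"y":-0.07,"z":0.02,"rx":0,"ry":0,"rz":-0.14,"claw":48},{"x":-0.07,"y":-0.15,"z":0.02,"rx":0,"ry":0,"rz":-0.28,"claw":48},{"x":-0.11,"y":-0.24,"z":0.02,"rx":0,"ry":0,"rz":-0.42,"claw":48},{"x":-0.15,"y":-0.33,"z":0.02,"rx":0,"ry":0,"rz":-0.56,"claw":48},{"x":-0.19,"y":-0.42,"z":0.02,"rx":0,"ry":0,"rz":-0.7,"claw":48},{"x":-0.23,"y":-0.51,"z":0.02,"rx":0,"ry":0,"rz":-0.84,"claw":48},{"x":-0.26,"y":-0.57,"z":0.02,"rx":0,"ry":0,"rz":-0.98,"claw":48},{"x":-0.27,"y":-0.595,"z":0.02,"rx":0,"ry":0,"rz":-1.0,"claw":48},{"x":-0.27,"y":-0.595,"z":0.02,"rx":0,"ry":0,"rz":-1.0,"claw":48}]}}

```text
time: 32.1
tool_pos: [0.4224, -0.3393, 0.2374]
ee_rot: [[0.782, 0.623, -0.007], [0.623, -0.782, 0.003], [-0.004, -0.007, -1.0]]
ft_force: [0.0, 1.0, 0.4]
width: 0.0481
```

>>> {"fn": "step_arm", "kwargs": {"moves": [{"x":0,"y":0,"z":0,"rx":0,"ry":0,"rz":-0.14,"claw":48},{"x":0,"y":0,"z":0,"rx":0,"ry":0,"rz":-0.28,"claw":48},{"x":0,"y":0,"z":0,"rx":0,"ry":0,"rz":-0.42,"claw":48},{"x":0,"y":0,"z":0,"rx":0,"ry":0,"rz":-0.5,"claw":48},{"x":0,"y":0,"z":0,"rx":0,"ry":0,"rz":-0.5,"claw":48},{"x":0,"y":0,"z":0,"rx":0,"ry":0,"rz":-0.5,"claw":48}]}}

```text
time: 32.7
tool_pos: [0.4231, -0.3379, 0.2374]
ee_rot: [[0.988, 0.154, -0.005], [0.154, -0.988, 0.007], [-0.004, -0.007, -1.0]]
ft_force: [0.9, -0.2, 0.1]
width: 0.0484
```

Run:
```python
from h import *
s=manip.get_state();print(s["ee_rot"].round(3)); hover("21")
c=vision.camera_params("wrist")
```

```text
[[ 0.988  0.154 -0.005]
 [ 0.154 -0.988  0.007]
 [-0.004 -0.007 -1.   ]]
32.7 [ 0.4231 -0.3379  0.2374] 0.0484 [ 0.9 -0.2  0.1] [-46.   15.7  93.    0.1  71.8 -54.8]
cap [328.4799 178.0062] [313 171  33  15 323] [ 425.4 -295.2] 12.7 0.09365951841121395 move [0.005 0.085]
cap [324.2754 224.071 ] [ 306  206   37   37 1071] [ 427.9 -334.4] 14.9 0.09366066645872308 move [0.01  0.007]
```

View pics/w21.png

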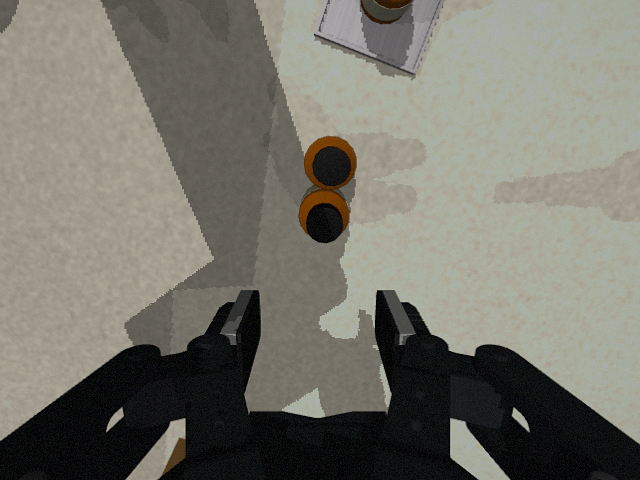

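The pair is in line with the camera's vertical: my target cap is at (324,224) and its neighbour at (331,165). Jaws across x will clear the neighbour.

>>> {"fn": "step_arm", "kwargs": {"moves": [{"x":0.009,"y":0.008,"z":-0.08,"rx":0,"ry":0,"rz":0,"claw":48},{"x":0.009,"y":0.008,"z":-0.16,"rx":0,"ry":0,"rz":0,"claw":48},{"x":0.009,"y":0.008,"z":-0.24,"rx":0,"ry":0,"rz":0,"claw":48},{"x":0.009,"y":0.008,"z":-0.24,"rx":0,"ry":0,"rz":0,"claw":48},{"x":0.009,"y":0.008,"z":-0.24,"rx":0,"ry":0,"rz":0,"claw":48}]}}

```text
time: 33.25
tool_pos: [0.4274, -0.3338, 0.1175]
ee_rot: [[0.988, 0.154, -0.006], [0.154, -0.988, 0.008], [-0.005, -0.009, -1.0]]
ft_force: [1.0, -0.5, 0.5]
width: 0.0481
```

Run:
```python
from h import *
hover("22")
```

```text
33.25 [ 0.4274 -0.3338  0.1175] 0.0481 [ 1.  -0.5  0.5] [-45.3  23.7 100.4   0.1  56.5 -54.3]
cap [327.1556 209.2502] [ 298  195   62   32 1427] [ 426.2 -291.7] 14.0 0.09366576766636565 move [-0.002  0.084]
cap [317.6235 286.5314] [ 288  257   61   60 2821] [ 428.  -334.6] 15.2 0.09363518384157818 move [ 0.001 -0.002]
```

View pics/w22.png

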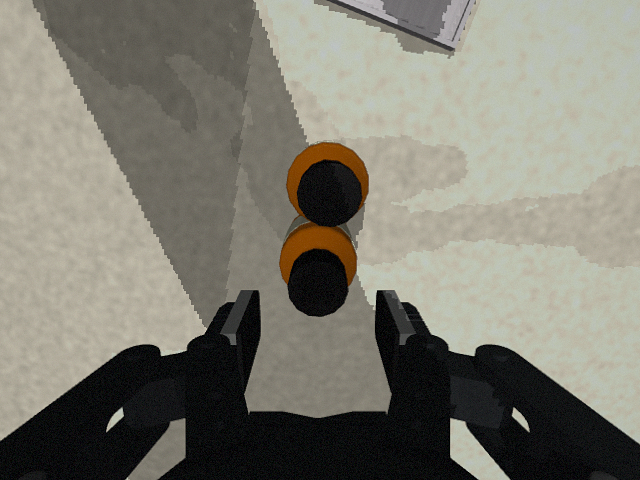

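The target cap (318,287) is centred between the pads. Grip and lift.

>>> {"fn": "step_arm", "kwargs": {"moves": [{"x":0.001,"y":-0.002,"z":-0.04,"rx":0,"ry":0,"rz":0,"claw":48},{"x":0.001,"y":-0.002,"z":-0.086,"rx":0,"ry":0,"rz":0,"claw":48},{"x":0.001,"y":-0.002,"z":-0.086,"rx":0,"ry":0,"rz":0,"claw":48},{"x":0.001,"y":-0.002,"z":-0.086,"rx":0,"ry":0,"rz":0,"claw":20},{"x":0.001,"y":-0.002,"z":-0.086,"rx":0,"ry":0,"rz":0,"claw":20},{"x":0.001,"y":-0.002,"z":-0.086,"rx":0,"ry":0,"rz":0,"claw":20},{"x":0.001,"y":-0.002,"z":-0.086,"rx":0,"ry":0,"rz":0,"claw":20}]}}

```text
time: 34.0
tool_pos: [0.4297, -0.3369, 0.0778]
ee_rot: [[0.988, 0.154, -0.001], [0.154, -0.988, 0.003], [-0.001, -0.003, -1.0]]
ft_force: [-1.4, 0.5, 7.6]
width: 0.028
```

>>> {"fn": "step_arm", "kwargs": {"moves": [{"x":0,"y":0,"z":0.06,"rx":0,"ry":0,"rz":0,"claw":20},{"x":0,"y":0,"z":0.14,"rx":0,"ry":0,"rz":0,"claw":20},{"x":0,"y":0,"z":0.23,"rx":0,"ry":0,"rz":0,"claw":20},{"x":0,"y":0,"z":0.33,"rx":0,"ry":0,"rz":0,"claw":20},{"x":0,"y":0,"z":0.33,"rx":0,"ry":0,"rz":0,"claw":20},{"x":0,"y":0,"z":0.33,"rx":0,"ry":0,"rz":0,"claw":20}]}}

```text
time: 34.6
tool_pos: [0.4305, -0.3376, 0.2451]
ee_rot: [[0.988, 0.154, 0.002], [0.154, -0.988, -0.0], [0.002, 0.001, -1.0]]
ft_force: [0.2, -0.3, -1.6]
width: 0.0281
```

Run:
```python
from h import *
held2("23",1)
```

```text
34.6 [ 0.4305 -0.3376  0.2451] 0.0281 [ 0.2 -0.3 -1.6] off [0.0003 0.0026] top-tcp 0.016 floor tcp z 0.099
cell 1 tcp xy [0.5841 0.0944] move [0.307 0.864]
```

View pics/w23.png

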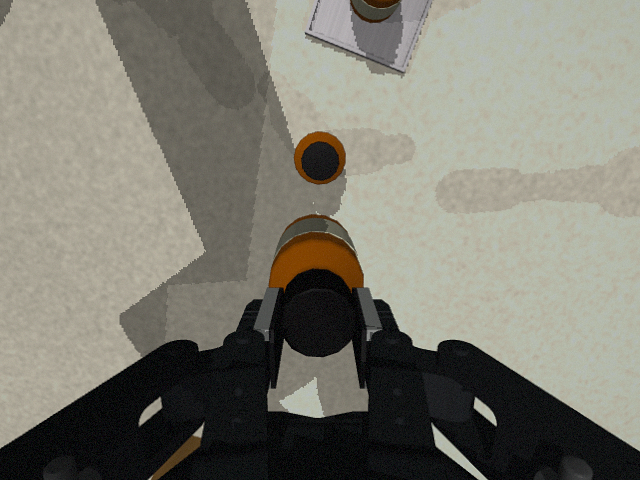

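>>> {"fn": "step_arm", "kwargs": {"moves": [{"x":0.02,"y":0.05,"z":0,"rx":0,"ry":0,"rz":0,"claw":20},{"x":0.045,"y":0.13,"z":0,"rx":0,"ry":0,"rz":0,"claw":20},{"x":0.075,"y":0.21,"z":0,"rx":0,"ry":0,"rz":0,"claw":20},{"x":0.105,"y":0.295,"z":0,"rx":0,"ry":0,"rz":0,"claw":20},{"x":0.135,"y":0.38,"z":0,"rx":0,"ry":0,"rz":0,"claw":20},{"x":0.165,"y":0.465,"z":0,"rx":0,"ry":0,"rz":0,"claw":20},{"x":0.195,"y":0.55,"z":0,"rx":0,"ry":0,"rz":0,"claw":20},{"x":0.225,"y":0.635,"z":0,"rx":0,"ry":0,"rz":0,"claw":20},{"x":0.255,"y":0.72,"z":0,"rx":0,"ry":0,"rz":0,"claw":20},{"x":0.285,"y":0.8,"z":0,"rx":0,"ry":0,"rz":0,"claw":20}]}}

```text
time: 35.65
tool_pos: [0.5707, 0.0655, 0.2409]
ee_rot: [[0.988, 0.155, -0.005], [0.155, -0.988, 0.003], [-0.005, -0.003, -1.0]]
ft_force: [1.3, -0.5, -1.7]
width: 0.0279
```

>>> {"fn": "step_arm", "kwargs": {"moves": [{"x":0.01,"y":0.03,"z":0,"rx":0,"ry":0,"rz":0,"claw":20},{"x":0.01,"y":0.035,"z":0,"rx":0,"ry":0,"rz":0,"claw":20},{"x":0.01,"y":0.035,"z":0,"rx":0,"ry":0,"rz":0,"claw":20}]}}

```text
time: 35.95
tool_pos: [0.5744, 0.0826, 0.2394]
ee_rot: [[0.988, 0.156, -0.009], [0.156, -0.988, 0.002], [-0.008, -0.003, -1.0]]
ft_force: [-0.6, -0.3, -1.1]
width: 0.0279
```

>>> {"fn": "step_arm", "kwargs": {"moves": [{"x":0.019,"y":0.024,"z":0,"rx":0,"ry":0,"rz":0,"claw":20},{"x":0.019,"y":0.024,"z":-0.06,"rx":0,"ry":0,"rz":0,"claw":20},{"x":0.019,"y":0.024,"z":-0.13,"rx":0,"ry":0,"rz":0,"claw":20},{"x":0.019,"y":0.024,"z":-0.2,"rx":0,"ry":0,"rz":0,"claw":20},{"x":0.019,"y":0.024,"z":-0.25,"rx":0,"ry":0,"rz":0,"claw":20},{"x":0.019,"y":0.024,"z":-0.27,"rx":0,"ry":0,"rz":0,"claw":20},{"x":0.019,"y":0.024,"z":-0.277,"rx":0,"ry":0,"rz":0,"claw":20},{"x":0.019,"y":0.024,"z":-0.281,"rx":0,"ry":0,"rz":0,"claw":20},{"x":0.019,"y":0.024,"z":-0.281,"rx":0,"ry":0,"rz":0,"claw":20}]}}

```text
time: 36.85
tool_pos: [0.5849, 0.0945, 0.1]
ee_rot: [[0.988, 0.155, -0.007], [0.155, -0.988, 0.002], [-0.006, -0.003, -1.0]]
ft_force: [-0.1, 0.9, -0.8]
width: 0.0278
```

>>> {"fn": "step_arm", "kwargs": {"moves": [{"x":0,"y":0,"z":-0.003,"rx":0,"ry":0,"rz":0,"claw":20},{"x":0,"y":0,"z":-0.004,"rx":0,"ry":0,"rz":0,"claw":20},{"x":0,"y":0,"z":-0.004,"rx":0,"ry":0,"rz":0,"claw":20}]}}

```text
time: 37.15
tool_pos: [0.5853, 0.0946, 0.0986]
ee_rot: [[0.988, 0.155, -0.006], [0.155, -0.988, 0.002], [-0.005, -0.003, -1.0]]
ft_force: [0.0, -0.1, -1.9]
width: 0.0278
```

>>> {"fn": "step_arm", "kwargs": {"moves": [{"x":0,"y":0,"z":-0.003,"rx":0,"ry":0,"rz":0,"claw":20},{"x":0,"y":0,"z":-0.004,"rx":0,"ry":0,"rz":0,"claw":20},{"x":0,"y":0,"z":-0.004,"rx":0,"ry":0,"rz":0,"claw":20}]}}

```text
time: 37.45
tool_pos: [0.5854, 0.0946, 0.0979]
ee_rot: [[0.988, 0.156, -0.005], [0.156, -0.988, 0.002], [-0.005, -0.003, -1.0]]
ft_force: [-3.0, 0.3, 9.4]
width: 0.0279
```

It is on the floor (9 N). Release, lift and go back for the last one at (0.426, -0.287).

>>> {"fn": "step_arm", "kwargs": {"moves": [{"x":0,"y":0,"z":0.001,"rx":0,"ry":0,"rz":0,"claw":20},{"x":0,"y":0,"z":0.001,"rx":0,"ry":0,"rz":0,"claw":44},{"x":0,"y":0,"z":0.001,"rx":0,"ry":0,"rz":0,"claw":44},{"x":0,"y":0,"z":0.001,"rx":0,"ry":0,"rz":0,"claw":44},{"x":0,"y":0,"z":0.08,"rx":0,"ry":0,"rz":0,"claw":44},{"x":0,"y":0,"z":0.16,"rx":0,"ry":0,"rz":0,"claw":44},{"x":-0.02,"y":-0.06,"z":0.24,"rx":0,"ry":0,"rz":0,"claw":44},{"x":-0.06,"y":-0.14,"z":0.26,"rx":0,"ry":0,"rz":0,"claw":44},{"x":-0.1,"y":-0.23,"z":0.26,"rx":0,"ry":0,"rz":0,"claw":44},{"x":-0.14,"y":-0.32,"z":0.26,"rx":0,"ry":0,"rz":0,"claw":48}]}}

```text
time: 38.45
tool_pos: [0.5151, -0.0667, 0.2287]
ee_rot: [[0.988, 0.157, -0.003], [0.157, -0.988, 0.001], [-0.003, -0.002, -1.0]]
ft_force: [1.0, -0.3, 0.1]
width: 0.0482
```

Run:
```python
from h import *
survey("24")
```

```text
38.45 [ 0.5151 -0.0667  0.2287] [ 1.  -0.3  0.1] 0.0482 [-15.   14.2  96.4   0.   69.6 -24. ]
[[ 0.988  0.157 -0.003]
 [ 0.157 -0.988  0.001]
 [-0.003 -0.002 -1.   ]]
knob [-0.1321  0.0561  0.1386]
black [195.6087 240.5142] 667 [0.583  0.2718 0.095 ] loc [0.0233 0.1243 0.095 ] z 0.10117193985241166
black [274.1928 205.8133] 166 [0.6497 0.1046 0.115 ] loc [ 0.0657 -0.0506  0.115 ] z 0.11479223919283241
black [242.3729 211.0452] 177 [0.64   0.1708 0.115 ] loc [0.0654 0.0163 0.115 ] z 0.11478400738796338
black [279.4847 238.2147] 163 [0.5813 0.0945 0.115 ] loc [-0.0034 -0.051   0.115 ] z 0.11463941718972948
black [248.3687 239.905 ] 179 [0.5792 0.1586 0.115 ] loc [0.0035 0.0127 0.115 ] z 0.11475359811310613
black [ 12.753  449.6325] 664 [0.17   0.6326 0.095 ] loc [-0.3349  0.5396  0.095 ] z 0.09783939593618732
white [289.9559 199.4118] 68 [0.6693 0.0725 0.0866] loc [ 0.0806 -0.0852  0.0866]
white [260.5172 194.3793] 58 [0.6816 0.1356 0.0863] loc [ 0.1017 -0.0244  0.0863]
white [293.3659 219.0732] 41 [0.6262 0.0659 0.0863] loc [ 0.037  -0.0856  0.0863]
white [295.7347 231.8163] 49 [0.5985 0.0613 0.0866] loc [ 0.009  -0.0863  0.0866]
white [302.8966 277.2931] 58 [0.5016 0.048  0.0863] loc [-0.0889 -0.0858  0.0863]
white [274.646  288.9469] 113 [0.4785 0.1076 0.0865] loc [-0.1034 -0.0236  0.0865]
white [394.6667 299.1746] 126 [ 0.4514 -0.1407  0.0993] loc [-0.1651 -0.2656  0.0993]
white [  3.2581 437.9194] 62 [0.1987 0.6383 0.1184] loc [-0.3057  0.5412  0.1184]
white [  2.1683 461.8218] 101 [0.1542 0.6379 0.1185] loc [-0.3498  0.5471  0.1185]
```

View pics/t24.png

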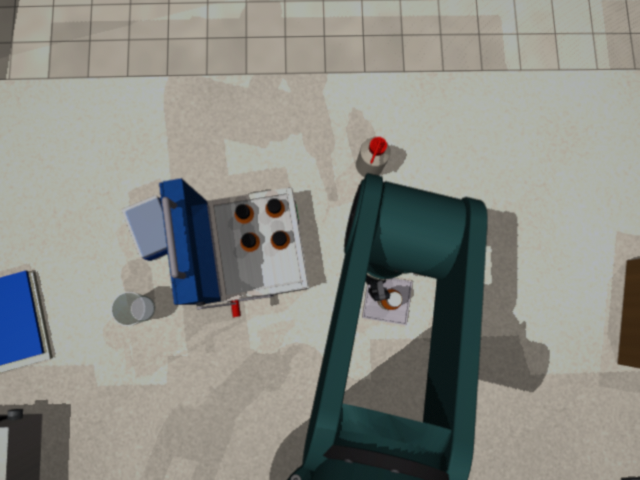

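Four bottles stand in cells 5, 4, 2 and 1, and the stay is still locked. Now the last bottle.

>>> {"fn": "step_arm", "kwargs": {"moves": [{"x":-0.04,"y":-0.09,"z":0,"rx":0,"ry":0,"rz":0,"claw":48},{"x":-0.08,"y":-0.18,"z":0,"rx":0,"ry":0,"rz":0,"claw":48},{"x":-0.115,"y":-0.27,"z":0,"rx":0,"ry":0,"rz":0,"claw":48},{"x":-0.15,"y":-0.36,"z":0,"rx":0,"ry":0,"rz":0,"claw":48},{"x":-0.173,"y":-0.435,"z":-0.02,"rx":0,"ry":0,"rz":0,"claw":48},{"x":-0.173,"y":-0.438,"z":-0.1,"rx":0,"ry":0,"rz":0,"claw":48},{"x":-0.173,"y":-0.438,"z":-0.19,"rx":0,"ry":0,"rz":0,"claw":48},{"x":-0.173,"y":-0.438,"z":-0.22,"rx":0,"ry":0,"rz":0,"claw":48},{"x":-0.173,"y":-0.438,"z":-0.22,"rx":0,"ry":0,"rz":0,"claw":48},{"x":-0.173,"y":-0.438,"z":-0.22,"rx":0,"ry":0,"rz":0,"claw":48}]}}

```text
time: 39.5
tool_pos: [0.4255, -0.2921, 0.1183]
ee_rot: [[0.988, 0.154, -0.007], [0.154, -0.988, -0.003], [-0.008, 0.002, -1.0]]
ft_force: [0.1, -0.4, -0.3]
width: 0.0479
```

Run:
```python
from h import *
hover("25")
```

```text
39.5 [ 0.4255 -0.2921  0.1183] 0.0479 [ 0.1 -0.4 -0.3] [-41.8  21.7 103.9  -0.5  54.6 -50.4]
cap [318.1032 274.3388] [ 288  245   61   60 2848] [ 425.2 -286.9] 15.1 0.09363875362810431 move [-0.001  0.01 ]
```

View pics/w25.png

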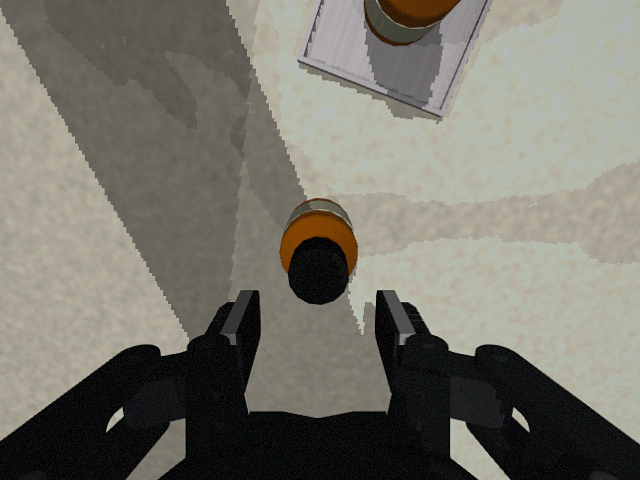

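The cap (318,274) is between the pads. Grip and lift.

>>> {"fn": "step_arm", "kwargs": {"moves": [{"x":-0.002,"y":0.014,"z":-0.03,"rx":0,"ry":0,"rz":0,"claw":48},{"x":-0.002,"y":0.014,"z":-0.087,"rx":0,"ry":0,"rz":0,"claw":48},{"x":-0.002,"y":0.014,"z":-0.087,"rx":0,"ry":0,"rz":0,"claw":48},{"x":-0.002,"y":0.014,"z":-0.087,"rx":0,"ry":0,"rz":0,"claw":20},{"x":-0.002,"y":0.014,"z":-0.087,"rx":0,"ry":0,"rz":0,"claw":20},{"x":-0.002,"y":0.014,"z":-0.087,"rx":0,"ry":0,"rz":0,"claw":20},{"x":-0.002,"y":0.014,"z":-0.087,"rx":0,"ry":0,"rz":0,"claw":20}]}}

```text
time: 40.25
tool_pos: [0.4259, -0.2863, 0.0772]
ee_rot: [[0.988, 0.154, -0.004], [0.154, -0.988, -0.006], [-0.005, 0.006, -1.0]]
ft_force: [-1.3, 1.4, 7.9]
width: 0.0283
```

>>> {"fn": "step_arm", "kwargs": {"moves": [{"x":0,"y":0,"z":0.06,"rx":0,"ry":0,"rz":0,"claw":20},{"x":0,"y":0,"z":0.14,"rx":0,"ry":0,"rz":0,"claw":20},{"x":0,"y":0,"z":0.23,"rx":0,"ry":0,"rz":0,"claw":20},{"x":0,"y":0,"z":0.33,"rx":0,"ry":0,"rz":0,"claw":20},{"x":0,"y":0,"z":0.33,"rx":0,"ry":0,"rz":0,"claw":20},{"x":0,"y":0,"z":0.33,"rx":0,"ry":0,"rz":0,"claw":20}]}}

```text
time: 40.85
tool_pos: [0.4266, -0.287, 0.244]
ee_rot: [[0.988, 0.154, -0.001], [0.154, -0.988, -0.009], [-0.002, 0.009, -1.0]]
ft_force: [-0.5, 0.0, -2.5]
width: 0.0279
```

Run:
```python
from h import *
held2("26",0)
```

```text
40.85 [ 0.4266 -0.287   0.244 ] 0.0279 [-0.5  0.  -2.5] off [ 0.0008 -0.0008] top-tcp 0.0166 floor tcp z 0.0984
cell 0 tcp xy [0.5183 0.0885] move [0.183 0.751]
```

View pics/w26.png

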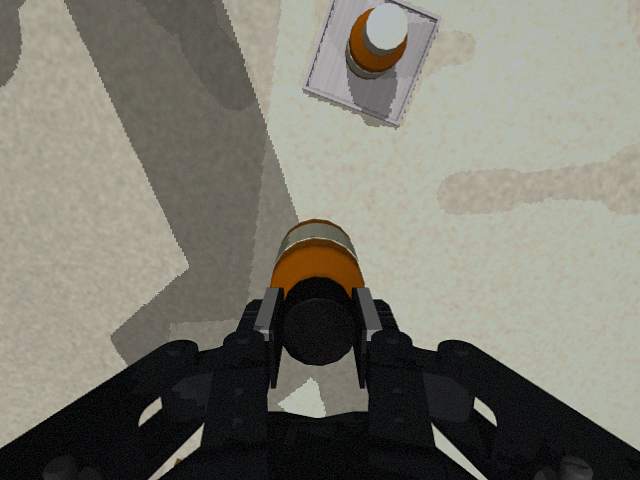

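>>> {"fn": "step_arm", "kwargs": {"moves": [{"x":0.01,"y":0.05,"z":0,"rx":0,"ry":0,"rz":0,"claw":20},{"x":0.03,"y":0.12,"z":0,"rx":0,"ry":0,"rz":0,"claw":20},{"x":0.05,"y":0.2,"z":0,"rx":0,"ry":0,"rz":0,"claw":20},{"x":0.07,"y":0.285,"z":0,"rx":0,"ry":0,"rz":0,"claw":20},{"x":0.09,"y":0.37,"z":0,"rx":0,"ry":0,"rz":0,"claw":20},{"x":0.11,"y":0.455,"z":0,"rx":0,"ry":0,"rz":0,"claw":20},{"x":0.13,"y":0.54,"z":0,"rx":0,"ry":0,"rz":0,"claw":20},{"x":0.15,"y":0.62,"z":0,"rx":0,"ry":0,"rz":0,"claw":20},{"x":0.17,"y":0.7,"z":0,"rx":0,"ry":0,"rz":0,"claw":20},{"x":0.183,"y":0.745,"z":0,"rx":0,"ry":0,"rz":0,"claw":20}]}}

```text
time: 41.9
tool_pos: [0.5158, 0.0893, 0.24]
ee_rot: [[0.988, 0.156, -0.008], [0.156, -0.988, -0.006], [-0.008, 0.004, -1.0]]
ft_force: [-0.6, -1.1, -2.0]
width: 0.028
```

>>> {"fn": "step_arm", "kwargs": {"moves": [{"x":0,"y":0,"z":0,"rx":0,"ry":0,"rz":0,"claw":20},{"x":0,"y":0,"z":0,"rx":0,"ry":0,"rz":0,"claw":20}]}}

```text
time: 42.1
tool_pos: [0.5141, 0.0897, 0.2378]
ee_rot: [[0.987, 0.158, -0.012], [0.158, -0.987, -0.006], [-0.013, 0.004, -1.0]]
ft_force: [-0.7, -0.6, -1.4]
width: 0.0278
```

>>> {"fn": "step_arm", "kwargs": {"moves": [{"x":0.008,"y":-0.002,"z":0,"rx":0,"ry":-0.006,"rz":0,"claw":20},{"x":0.008,"y":-0.002,"z":-0.06,"rx":0,"ry":-0.006,"rz":0,"claw":20},{"x":0.008,"y":-0.002,"z":-0.13,"rx":0,"ry":-0.006,"rz":0,"claw":20},{"x":0.008,"y":-0.002,"z":-0.2,"rx":0,"ry":-0.006,"rz":0,"claw":20},{"x":0.008,"y":-0.002,"z":-0.25,"rx":0,"ry":-0.006,"rz":0,"claw":20},{"x":0.008,"y":-0.002,"z":-0.269,"rx":0,"ry":-0.006,"rz":0,"claw":20},{"x":0.008,"y":-0.002,"z":-0.277,"rx":0,"ry":-0.006,"rz":0,"claw":20},{"x":0.008,"y":-0.002,"z":-0.279,"rx":0,"ry":-0.006,"rz":0,"claw":20},{"x":0.008,"y":-0.002,"z":-0.279,"rx":0,"ry":-0.006,"rz":0,"claw":20}]}}

```text
time: 43.0
tool_pos: [0.5192, 0.0884, 0.0994]
ee_rot: [[0.988, 0.157, -0.004], [0.157, -0.988, -0.006], [-0.005, 0.006, -1.0]]
ft_force: [0.3, -0.1, -1.2]
width: 0.0278
```

>>> {"fn": "step_arm", "kwargs": {"moves": [{"x":0,"y":0,"z":-0.003,"rx":0,"ry":0,"rz":0,"claw":20},{"x":0,"y":0,"z":-0.004,"rx":0,"ry":0,"rz":0,"claw":20},{"x":0,"y":0,"z":-0.004,"rx":0,"ry":0,"rz":0,"claw":20}]}}

```text
time: 43.3
tool_pos: [0.5195, 0.0885, 0.0979]
ee_rot: [[0.988, 0.158, -0.003], [0.158, -0.987, -0.006], [-0.004, 0.006, -1.0]]
ft_force: [-1.2, -0.2, -1.7]
width: 0.0281
```

>>> {"fn": "step_arm", "kwargs": {"moves": [{"x":0,"y":0,"z":-0.003,"rx":0,"ry":0,"rz":0,"claw":20},{"x":0,"y":0,"z":-0.004,"rx":0,"ry":0,"rz":0,"claw":20},{"x":0,"y":0,"z":-0.004,"rx":0,"ry":0,"rz":0,"claw":20}]}}

```text
time: 43.6
tool_pos: [0.5196, 0.0885, 0.0971]
ee_rot: [[0.987, 0.158, -0.002], [0.158, -0.987, -0.006], [-0.003, 0.006, -1.0]]
ft_force: [-3.3, -1.3, 10.1]
width: 0.0281
```

It is on the floor (10 N). Release, lift and retreat clear.

>>> {"fn": "step_arm", "kwargs": {"moves": [{"x":0,"y":0,"z":0.001,"rx":0,"ry":0,"rz":0,"claw":20},{"x":0,"y":0,"z":0.001,"rx":0,"ry":0,"rz":0,"claw":44},{"x":0,"y":0,"z":0.001,"rx":0,"ry":0,"rz":0,"claw":44},{"x":0,"y":0,"z":0.001,"rx":0,"ry":0,"rz":0,"claw":44},{"x":0,"y":0,"z":0.08,"rx":0,"ry":0,"rz":0,"claw":44},{"x":0,"y":0,"z":0.16,"rx":0,"ry":0,"rz":0,"claw":44},{"x":0,"y":-0.06,"z":0.24,"rx":0,"ry":0,"rz":0,"claw":44},{"x":-0.04,"y":-0.14,"z":0.34,"rx":0,"ry":0,"rz":0,"claw":44},{"x":-0.1,"y":-0.2,"z":0.4,"rx":0,"ry":0,"rz":0,"claw":44},{"x":-0.16,"y":-0.26,"z":0.4,"rx":0,"ry":0,"rz":0,"claw":44}]}}

```text
time: 44.6
tool_pos: [0.4471, -0.0372, 0.299]
ee_rot: [[0.987, 0.159, 0.005], [0.159, -0.987, -0.008], [0.003, 0.009, -1.0]]
ft_force: [0.6, -0.8, -0.4]
width: 0.0441
```

Run:
```python
from h import *
p,d,c,X=survey("27"); snap("scene","s27")
L=loc(X)
m=(L[...,2]>.15)&(L[...,2]<.3)&(abs(L[...,0])<.1)&(L[...,1]>.05)&(L[...,1]<.16)
q=L[m]; print("lid pts",np.percentile(q,[1,50,99],axis=0))
```

```text
44.6 [ 0.4471 -0.0372  0.299 ] [ 0.6 -0.8 -0.4] 0.0441 [-13.3   4.   98.6  -0.4  77.  -22.3]
[[ 0.987  0.159  0.005]
 [ 0.159 -0.987 -0.008]
 [ 0.003  0.009 -1.   ]]
knob [-0.1321  0.0562  0.1386]
black [197.6057 244.8918] 776 [0.5737 0.2676 0.095 ] loc [0.0134 0.1214 0.095 ] z 0.09768091856203
black [274.2353 205.8294] 170 [0.6497 0.1045 0.115 ] loc [ 0.0657 -0.0507  0.115 ] z 0.11434565285841264
black [242.4033 211.0276] 181 [0.64   0.1708 0.115 ] loc [0.0654 0.0162 0.115 ] z 0.11444134222425661
black [279.4606 238.1879] 165 [0.5814 0.0946 0.115 ] loc [-0.0033 -0.051   0.115 ] z 0.1147319680264705
black [248.3184 239.8994] 179 [0.5792 0.1587 0.115 ] loc [0.0035 0.0128 0.115 ] z 0.11464398282041739
black [284.3772 268.503 ] 167 [0.5186 0.0853 0.115 ] loc [-0.0668 -0.0513  0.115 ] z 0.11482098895227996
black [ 12.6132 449.2834] 667 [0.1706 0.6329 0.095 ] loc [-0.3342  0.5398  0.095 ] z 0.09807229453608049
white [285.5758 192.9848] 66 [0.6836 0.0817 0.0865] loc [ 0.0961 -0.0781  0.0865]
white [292.9839 215.2419] 62 [0.6345 0.0666 0.0866] loc [ 0.0454 -0.0862  0.0866]
white [299.2045 255.0909] 44 [0.5486 0.0549 0.0865] loc [-0.0414 -0.0856  0.0865]
white [302.3433 277.1194] 67 [0.502  0.0492 0.0864] loc [-0.0883 -0.0847  0.0864]
white [  2.597  447.2537] 134 [0.1813 0.6385 0.1186] loc [-0.3228  0.5439  0.1186]
lid pts [[-0.0986  0.0981  0.2602]
 [-0.006   0.113   0.2683]
 [ 0.0996  0.1395  0.291 ]]
```

View pics/s27.png

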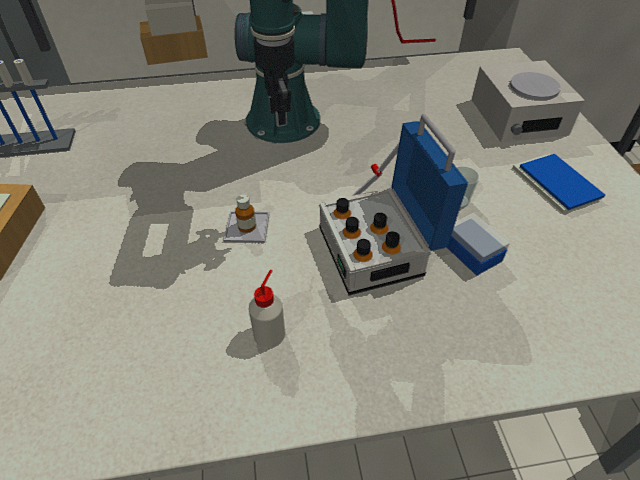

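View pics/t27.png

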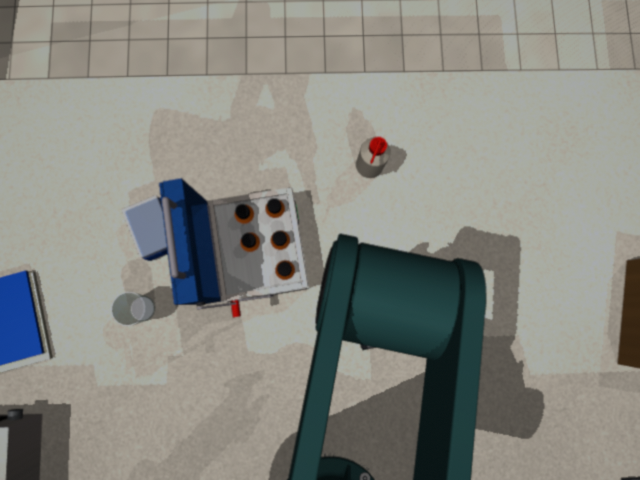

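All five caps sit at about 114–115 mm in five cells. In the scene view the old bottle is upright on the tray at (245,215), the lid is up with its knob at (376,169), and the tip box, wash bottle and beaker look unmoved. Handing in.

```bash
python3 -c "
from plant import finish_job
print(finish_job())"
```

```text
the job is handed in; nothing more can be done
None
```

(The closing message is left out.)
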